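# Turn a lidded dish over from a bolted carrier onto an incubation stand

## Robot

A 6-joint arm with a two-finger parallel gripper is mounted at the origin on the work surface. World frame = base frame: x ahead of the robot, y to its left, z up, the work surface at z = 0. Lengths are in m, angles in rad, forces in N, time in s.
With the tool pointing down it reaches from about 0.4 to 0.825 m from the base axis. Payload 7 kg.
Tool frame: the origin (TCP) lies on the centre line of the jaws, within the pads' length; the fingertips stand 25 mm ahead of it and the grasp point (between the pads) lies 6 mm ahead of it; z points along the fingers, y is the direction in which the jaws open and shut (so a half turn about z gives the same grasp; the last joint's range is limited). The gripper opens to 88 mm and grips with 3 to 60 N. Pads are 19 mm wide; open, the fingers measure 130 mm over their backs; the gripper's body (78 mm by 193 mm) begins 47 mm behind the grasp point.
Start: joints at [-0.935, 0.359, 0.012, 0, -1.224, -0.288], TCP at [0.23, -0.635, 0.252] pointing down, gripper open.
Joint ranges: [-3.07, 3.07], [-1.43, 2.12], [-1.02, 1.25], [-3.03, 1.67], [-3.05, -0], [-3.03, 3.03]. Speed limits (rad/s): [2.39, 2.39, 3.01, 3.14, 3.14, 3.14].

## Interface

Orientations are given as [roll, pitch, yaw] about the fixed x, y, z axes, in that order (R = Rz(yaw) Ry(pitch) Rx(roll)).
In Python, from station import * gives the robot as it stands. The module is installed in compiled form; this text tells all that it offers.
- The arm moves only by the tool step_arm, never from a script. Its argument "commands" is text: rows parted by semicolons, each of 6 numbers parted by spaces: the shift along the tool's x, y, z in mm, then the turn, a rotation vector about the tool's x, y, z in rad. A call has 1 to 8 rows; each row shifts and turns the commanded pose from where the row before left it, along the tool's axes as they then stand; what a row does not reach is not made up. A row lasts 1/8 s, in which the tool goes at most 62.5 mm and 10.7 degrees, less where a joint would pass 70% of its speed; a pose out of reach is approached as far as the arm can. A call is refused whole if a number of a shift passes 62.5 or a number of a turn 0.188, either way. A call with a gripper value outside its range is refused whole. "jaw" is the finger opening in mm, from 0 to 87.6, set as the call begins (left out, the last holds). The fingers move at their own pace and stop on an object; "grip_force" is the grip in N (left out, the last holds). Time passes only in rows, so rows that do not move let the fingers close. It gives the time, the measured TCP pose, the force and the opening at its end, in the units of the state.
- get_state(): the state, without advancing time (a new reading comes with each control period).
- grab_frame(name): name is "scene" or "side" or "wrist"; returns a dict with "frame" (400x640x3 uint8, red, green, blue), "fovy" (degrees; the focal length in pixels is half the picture's height over the tangent of half this angle, whatever the lens; pixels are square), "cx", "cy" (the principal point, pixels), "rvec" (rotation vector, rad) and "tvec" (3), from world to camera coordinates, as OpenCV has them; the wrist camera has in their place "tool_from_camera" (4x4, takes a point from camera to tool coordinates, whose origin is the TCP and whose axes are the flange's). Camera axes: x right, y down, z forward; pixel columns grow to the right and rows downward; lengths in m; the calibration is good to about 2 mm. A picture is of the moment at which its call begins: read the wrist's pose just before it. There is no depth.
- job_done(): hands the job in, once; it reports no verdict.
Trained networks look in a picture, given as the dict that the camera call returned (one of the last four; its "shot" number tells which), for a name from the list of things; names that differ only in an ending like _2 or _b are one class to them, and where a whole thing is asked for, a point or a joint stands for the part that bears it (a point fixed in the world has none). Each returns a list of dicts, best first, with "conf" (0 to 1); they miss things now and then, are a little off and sometimes report something else, mostly with a low value. They report only what shows in the picture. A call takes as long as a camera call. They do not tell look-alikes from the thing itself.
- recognise(picture, name): "pixel" ([column, row] in pixels, amid what is visible of it).
The state is a dict: "t": time; "q": joint angles; "qd": joint speeds; "joint_efforts": joint torques, N m; "eef_pos": TCP position; "ee_rot": TCP orientation; "force": force on the tool from outside, world axes, zero at the start; "moment": the same for the moment, N m; "width": finger opening in m.
Only numpy, scipy, OpenCV 4.12 (cv2) and the standard library are available. Lean on these libraries where they do the work, as an engineer would, in place of code of your own. Each camera call takes 0.05 s, during which the arm holds its last target.

## Task

The lidded culture dish has arrived lid-up, locked in the sloping carrier. Lift the handle of the carrier's bolt out of its notch and draw the bolt back as far as it goes, leaving it drawn; then pinch the lid and the dish together, turn them over as one, and set them lid-down on the empty sloping stand, square and fully home against its lip, with the lid still on. Leave the dish on the other stand and everything else on the bench where they are.

Things in the scene. Friction and masses are not known exactly. Their poses are not given: they have to be found in the camera images.
- carrier: Steel sloping holder with a bolt on its +y side, base plate 130 x 195 x 12 mm, fixed. Origin on the bench under the dish's middle, z up, +x = the way it slopes down. Two rails 22 mm wide, middles at y = +-49, 76 mm clear between them, slope 50 deg from horizontal; one finger can go under the dish between them. The dish lies on them lid outward (normal leans 50 deg from vertical to +x).
- carrier_lip (a point): Foot of the carrier's slope, mid-width: where the rail faces meet the lip (s = 0, n = 0), at x = 20, z = 30 mm of the carrier. A point s up the slope and n out of the rail faces is at carrier x = 20 - 0.643 s + 0.766 n, z = 30 + 0.766 s + 0.643 n. The lip is 27 mm high in n; the dish's lower edge rests on it, the lid spans s = 0 to 90; rails reach s = 88.
- bolt (a joint): Slide of the bolt along the carrier's +y, m: 0 = home, 0.042 = fully drawn. Axis at carrier x = -23, z = 122 mm. The L-shaped keeper at its tip hooks 4 mm clear over the dish's top corner (y = 42 to 66: over lid face and top edge). About 2 N of friction; stays where left. Slides only 3 mm until the handle is lifted.
- bolt_handle (a joint): Angle of the handle about the bolt's axis, rad: 0 = level in the notch, pointing to the carrier's -x; 1.2 = fully lifted. Steel bar 12 mm thick, 76 mm long from the axis, at carrier y = 90 mm with the bolt home. From 0.6 up it clears the notch: two prongs 15 to 29 mm from the axis, 18 mm apart, tops 6 mm above the axis. Friction 0.05 N m holds it.
- handle_grip (a point): Middle of the handle bar 57 mm from the bolt's axis, where it can be pinched from above across the carrier's y; over 25 mm free on both sides. Moves with the handle: it rises in an arc about the axis. Left lifted, the handle stays up (its end about 180 mm above the bench at 0.8 rad); with the bolt drawn it is past the notch and can be laid down level again.
- dish: Lower half of the dish to be turned: white tray with six compartments, 81 (x) x 111 (y) x 20 mm (z), open to +z, 60 to 130 g. Origin at the centre of its underside; z towards the lid. In the carrier its x points down the slope and y is the carrier's y. The keeper holds it in until the bolt is drawn.
- lid: Loose clear lid, 90 (x) x 120 (y) mm, 3 mm top, skirt reaching 12 mm from the outer face, 40 g. Origin at the centre of its outer face; z outward, away from the dish. On the dish its origin is 23 mm along the dish's z (1.5 mm play sideways), so lid and dish together are 23 mm thick. Only pinching or gravity holds it on.
- stand: The empty steel stand, base plate 130 x 150 x 12 mm, fixed, no bolt: same frame, rails, slope (50 deg) and lip as the carrier. Origin on the bench, z up, +x = the way it slopes down. The dish goes on with its 120 mm side along y, its lower edge on the lip; side cheeks from the lip to s = 34 mm stand 130 mm apart, as high as the lip (27 mm).
- stand_seat (a point): Point midway between the empty stand's rails, in the plane of the rail faces, 45 mm up the slope from the lip (stand x = -9, z = 64.5 mm): the centre of the lid's outer face belongs here when the dish lies lid-down fully home; the lid's z then points into the slope, 130 deg from vertical.
- stand2: The other sloping stand, same shape as the empty one, occupied by the second dish. Not to be used.
- dish2: Second lidded dish, same size, lying lid-down on the other stand; leave it. Origin at the centre of its lid's outer face (underneath), z out of the rails.
- bottle: Clear bottle, 64 mm across, 130 mm tall, standing beyond the stands; origin under its centre.
- beaker: Glass beaker, 72 mm across, 100 mm tall; origin under its centre.
- jar: Brown glass jar, 60 mm across, 90 mm tall; origin under its centre.
- flask: Flat clear culture flask lying down, 75 x 75 x 26 mm with a capped neck along +x to 70 mm; origin under its body's centre.
- tipbox: Grey box of pipette tips, 85 x 120 x 55 mm; origin under its centre.
There are look-alikes about, which are no part of the job. What is shaped like the lid but pink or red is not meant.

How it is judged:
By the outcome, as a careful person would: the job done as asked, in the order asked, and still so for the second after the job is handed in, with the robot touching nothing.
It also fails if it takes over 54 s, if anything falls off the work surface, if the arm or the gripper's body presses on something with over 40 N, if the wrist force passes 120 N, or if a joint passes its speed limit or range.

## Working session

There is one attempt and no reset: what is moved stays moved. The work goes in short steps, Python scripts to look and compute and a tool call to move; the robot and the scene stay as the last step left them, time stands still between calls to the robot, and variables do not carry over. Pictures are saved under pics/ and viewed, and the job is handed in when it is done.

Besides the shell and the picture viewer there is one more tool, called after "Request:" in YAML: its name, and indented under it one key for each argument. step_arm: Moves the arm, as the interface text tells. Its arguments: {"type":"object","properties":{"commands":{"type":"string"},"jaw":{"type":"number"},"grip_force":{"type":"number"}},"required":["commands"]}

```bash
mkdir -p pics; ls
cat > h.py <<'E'
from station import *
import numpy as np, cv2
from scipy.spatial.transform import Rotation as Ro
def save(p,n): cv2.imwrite('pics/'+n,cv2.cvtColor(p['frame'],cv2.COLOR_RGB2BGR))
E
python3 - <<'E'
from h import *
s=get_state(); print({k:np.round(v,3) for k,v in s.items()})
for n in ['scene','side','wrist']:
    p=grab_frame(n); save(p,n+'0.png'); print(n,{k:np.round(v,4).tolist() for k,v in p.items() if k!='frame'})
    for nm in ['carrier','stand','stand2','dish','dish2','lid','bolt_handle','bolt','bottle','beaker','jar','flask','tipbox']:
        try:print(nm,[(np.round(r['pixel']).tolist(),round(r['conf'],2)) for r in recognise(p,nm)][:4])
        except Exception as e: print(nm,e)
E
```

```text
pics
{'t': np.float64(0.0), 'q': array([-0.935,  0.359,  0.011, -0.   , -1.224, -0.288]), 'qd': array([-0.001,  0.001, -0.001,  0.002, -0.   , -0.   ]), 'joint_efforts': array([ 1.0000e-03, -5.8272e+01,  2.9307e+01,  6.9970e+00,  7.0000e-03,
       -0.0000e+00]), 'eef_pos': array([ 0.23 , -0.634,  0.251]), 'ee_rot': array([ 3.14 , -0.   , -2.794]), 'force': array([-0.301, -0.687, -0.7  ]), 'moment': array([ 0.006,  0.065, -0.004]), 'width': np.float64(0.088)}
scene {'fovy': 52.6628, 'cx': 319.9787, 'cy': 200.1306, 'rvec': [0.8645, 2.5469, -1.0918], 'tvec': [0.504, -0.1185, 1.4911], 'shot': 1}
carrier [([289.0, 192.0], 0.9)]
stand [([304.0, 237.0], 0.82), ([383.0, 295.0], 0.73)]
stand2 [([304.0, 237.0], 0.82), ([383.0, 295.0], 0.73)]
dish [([392.0, 277.0], 0.71), ([306.0, 160.0], 0.55)]
dish2 [([392.0, 277.0], 0.71), ([306.0, 160.0], 0.55)]
lid [([291.0, 144.0], 0.84), ([275.0, 171.0], 0.76), ([335.0, 162.0], 0.72)]
bolt_handle [([305.0, 160.0], 0.4)]
bolt [([302.0, 167.0], 0.74)]
bottle [([317.0, 289.0], 0.57)]
beaker [([250.0, 212.0], 0.56), ([303.0, 240.0], 0.17)]
jar [([370.0, 330
[... 585 characters left out ...]
), ([411.0, 236.0], 0.71), ([339.0, 311.0], 0.65), ([396.0, 196.0], 0.58)]
bolt_handle []
bolt [([362.0, 227.0], 0.55), ([280.0, 257.0], 0.2)]
bottle [([300.0, 162.0], 0.87)]
beaker [([398.0, 196.0], 0.62)]
jar [([254.0, 152.0], 0.89)]
flask [([195.0, 224.0], 0.98), ([400.0, 196.0], 0.74)]
tipbox [([282.0, 259.0], 0.89), ([252.0, 152.0], 0.6)]
wrist {'fovy': 58.0855, 'cx': 321.9823, 'cy': 198.0062, 'tool_from_camera': [[-0.0001, -0.961, -0.2765, 0.0753], [1.0, -0.0001, -0.0, 0.0004], [-0.0, -0.2765, 0.961, -0.1324], [0.0, 0.0, 0.0, 1.0]], 'shot': 3}
carrier []
stand []
stand2 []
dish []
dish2 []
lid [([392.0, 326.0], 0.61)]
bolt_handle []
bolt []
bottle []
beaker []
jar []
flask []
tipbox []
```

Run:
```python
import cv2
for n,(x0,y0,x1,y1) in {'scene':(200,100,480,360),'side':(150,110,470,370)}.items():
    im=cv2.imread(f'pics/{n}0.png')[y0:y1,x0:x1]
    s=min(800/im.shape[1],600/im.shape[0]); cv2.imwrite(f'pics/{n}0c.png',cv2.resize(im,None,fx=s,fy=s,interpolation=cv2.INTER_CUBIC)); print(n,s)
```

```text
scene 2.3076923076923075
side 2.3076923076923075
```

View pics/scene0.png

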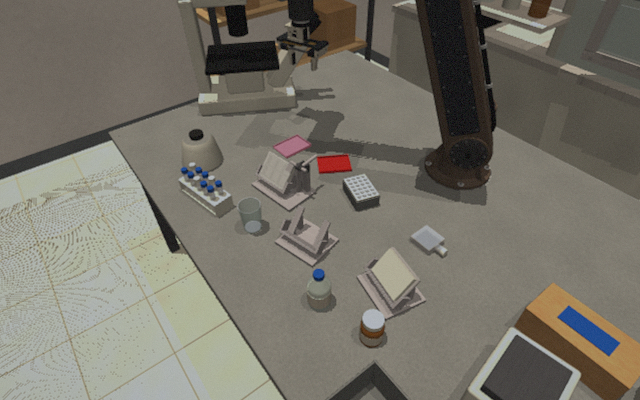

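View pics/side0.png

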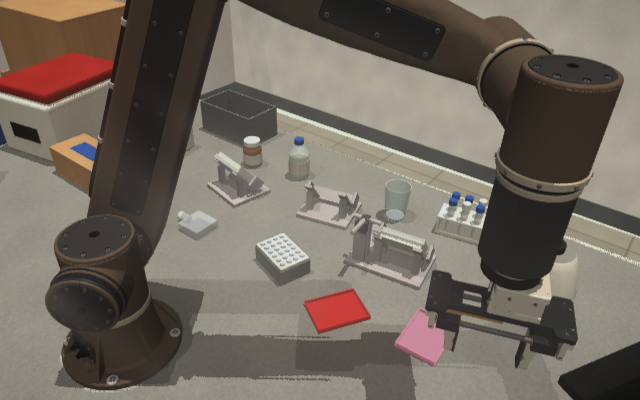

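View pics/wrist0.png

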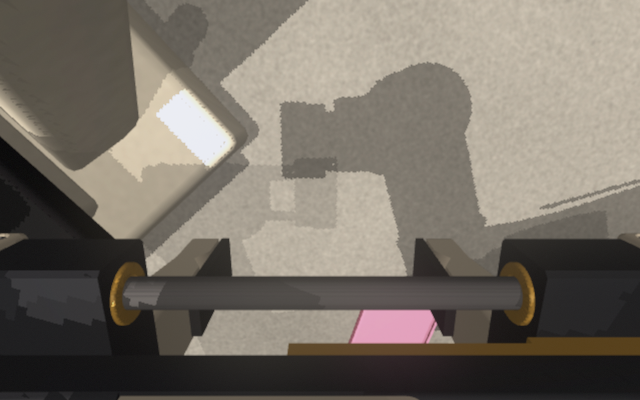

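View pics/scene0c.png

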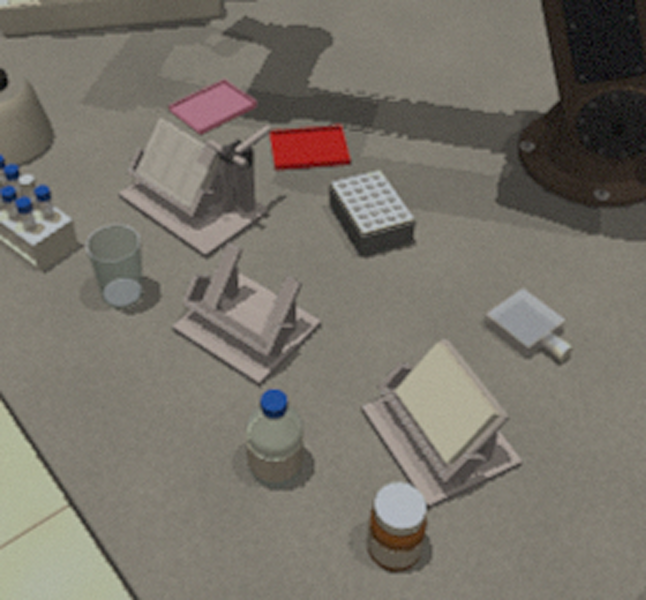

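View pics/side0c.png

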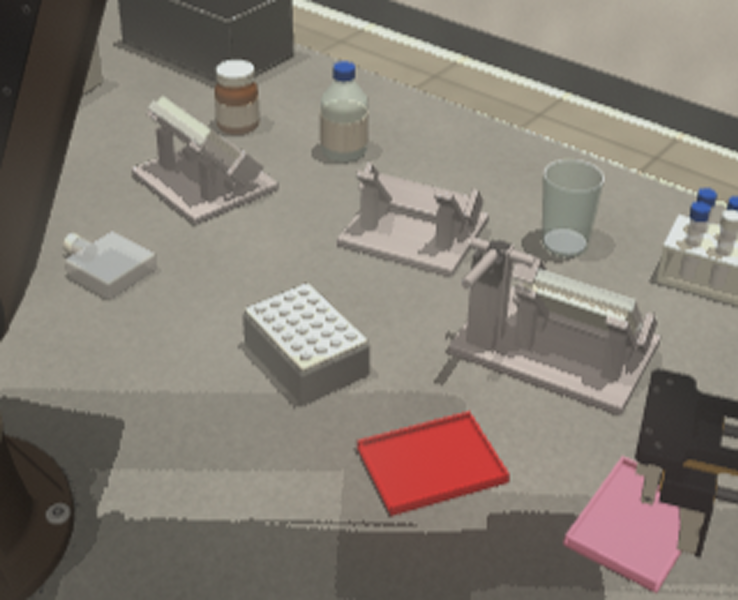

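Run:
```python
import cv2
def crop(n,o,x0,y0,x1,y1):
    im=cv2.imread(f'pics/{n}.png')[y0:y1,x0:x1]
    s=min(800/im.shape[1],600/im.shape[0]);s=int(s); im=cv2.resize(im,None,fx=s,fy=s,interpolation=cv2.INTER_CUBIC)
    for x in range((x0//10+1)*10,x1,10): cv2.line(im,((x-x0)*s,0),((x-x0)*s,6),(0,255,255),1); cv2.putText(im,str(x),((x-x0)*s-10,16),0,.35,(0,255,255),1)
    for y in range((y0//10+1)*10,y1,10): cv2.line(im,(0,(y-y0)*s),(6,(y-y0)*s),(0,255,255),1); cv2.putText(im,str(y),(8,(y-y0)*s+4),0,.35,(0,255,255),1)
    cv2.imwrite(f'pics/{o}.png',im)
crop('scene0','sA',245,135,345,210)
crop('scene0','sB',265,200,345,270)
crop('side0','dA',335,205,445,290)
crop('side0','dB',290,170,370,235)
```

```text
(no output)
```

View pics/sA.png

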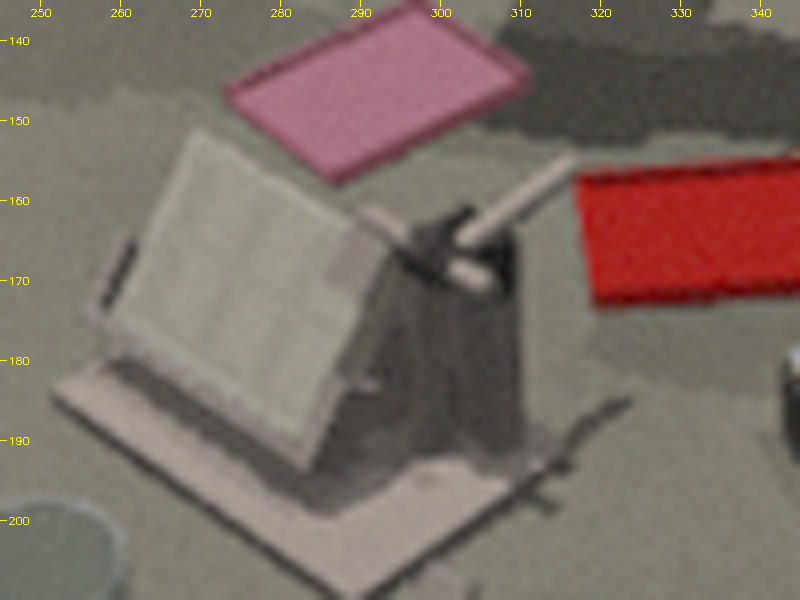

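View pics/sB.png

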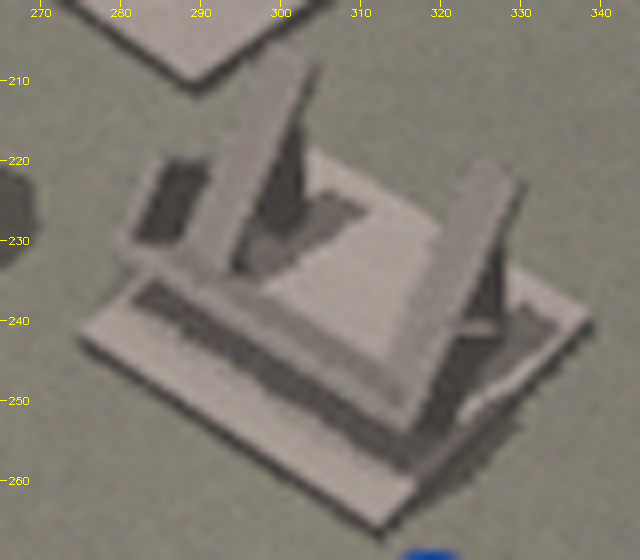

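View pics/dA.png

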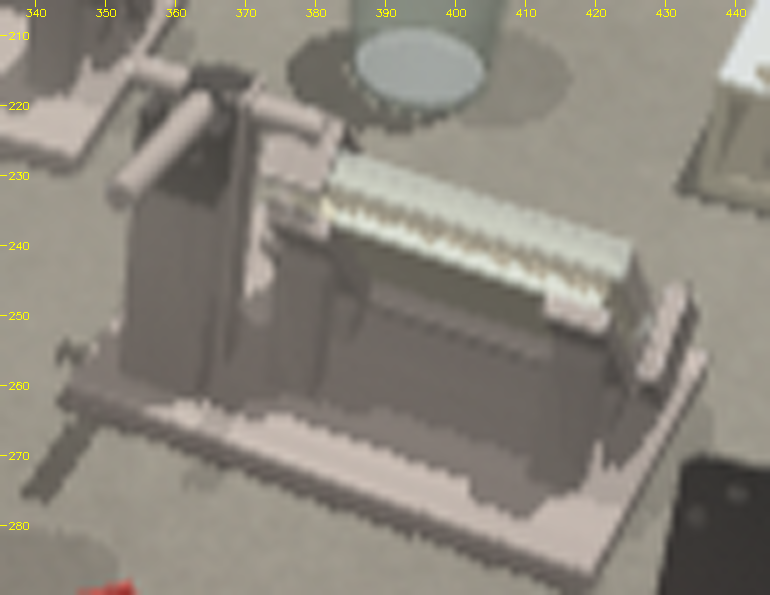

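View pics/dB.png

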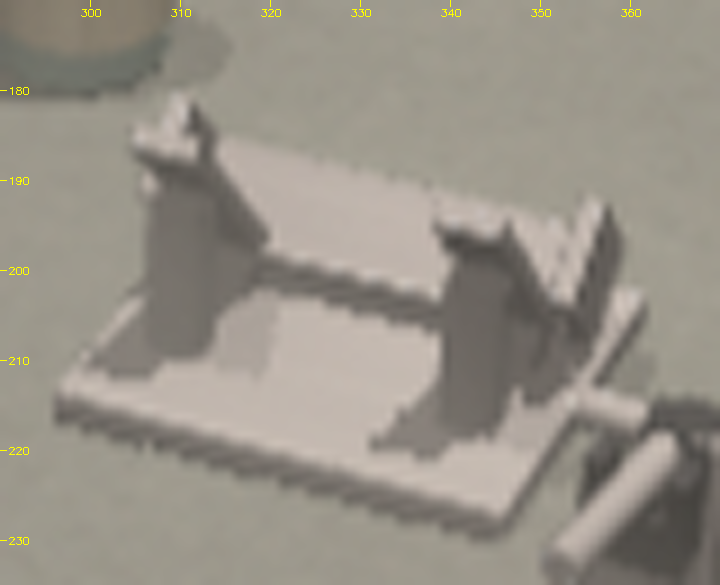

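```bash
cat > fit.py <<'E'
from h import *
from scipy.optimize import least_squares
CAM={'scene':(400,640,52.6628,319.9787,200.1306,[0.8645,2.5469,-1.0918],[0.504,-0.1185,1.4911]),
'side':(400,640,42.6744,313.4061,197.8772,[1.9922,-0.9611,0.535],[-0.3916,0.2957,1.0571])}
def proj(c,P):
    h,w,f,cx,cy,r,t=CAM[c]; F=h/2/np.tan(np.radians(f)/2)
    return cv2.projectPoints(np.asarray(P,float).reshape(-1,3),np.array(r),np.array(t),np.array([[F,0,cx],[0,F,cy],[0,0,1.]]),None)[0][:,0]
def sn(s,n,y): return [.020-.643*s+.766*n,y,.030+.766*s+.643*n]
def fit(obs,x0,free_by):
    def world(p,L):
        L=np.array(L,float); c,s=np.cos(p[2]),np.sin(p[2])
        return np.array([p[0]+c*L[0]-s*L[1],p[1]+s*L[0]+c*L[1],L[2]])
    def pts(p,o):
        k=o[1]
        if k[0]=='b': L=[p[3]+k[1]*.065,p[4]+k[2]*o[3],.012]
        else: L=k
        return world(p,L)
    def res(p):
        r=[]
        for o in obs: r.append((proj(o[0],pts(p,o))[0]-np.array(o[2])))
        r=np.concatenate(r)
        return np.append(r,[0 if free_by else p[4]*1e4])
    s=least_squares(res,x0,loss='soft_l1')
    r=res(s.x)
    print(np.round(s.x,4)); print(np.round(r[:-1].reshape(-1,2),1).tolist())
    return s.x
if __name__=='__main__':
    h=.075
    st=[('scene',('b',1,-1),(275.5,241.5),h),('scene',('b',1,1),(313,265),h),('scene',('b',-1,1),(338.5,239),h),
    ('side',('b',-1,1),(297,213.5),h),('side',('b',-1,-1),(345,228),h),('side',('b',1,-1),(361,202.5),h),
    ('scene',sn(.088,0,-.060),(299,206)),('scene',sn(.088,0,-.038),(304.5,208.5)),('scene',sn(.088,0,.038),(324.5,221)),('scene',sn(.088,0,.060),(330,223.5))]
    best=fit(st,[.6,-.3,-1.6,0,0],False)
    h=.0975
    ca=[('scene',('b',1,-1),(252,184),h),('scene',('b',1,1),(290,209.5),h),
    ('side',('b',-1,1),(343,262),h),('side',('b',-1,-1),(419,287.5),h),('side',('b',1,-1),(435,256),h),
    ('scene',sn(.09,.023,-.060),(270,151.5)),('side',sn(.09,.023,-.060),(425.5,239.5)),('scene',[-.099,.09,.122],(317,154.5)),('side',[-.099,.09,.122],(352,232))]
    fit(ca,[.45,-.45,-1.6,0,0.02],True)
E
python3 - <<'E'
from fit import *
# rough: rays to plane
def ray(c,uv,z):
    h,w,f,cx,cy,r,t=CAM[c];F=h/2/np.tan(np.radians(f)/2);R=Ro.from_rotvec(r).as_matrix();C=-R.T@np.array(t);d=R.T@np.array([(uv[0]-cx)/F,(uv[1]-cy)/F,1]);return C+d*(z-C[2])/d[2]
for uv in [(275.5,241.5),(313,265),(338.5,239),(252,184),(290,209.5)]: print(ray('scene',uv,.012).round(3))
for uv in [(297,213.5),(345,228),(361,202.5),(343,262),(419,287.5),(435,256)]: print(ray('side',uv,.012).round(3))
E
python3 fit.py
```

```text
[ 0.725 -0.102  0.012]
[0.687 0.039 0.012]
[0.567 0.008 0.012]
[ 0.647 -0.377  0.012]
[ 0.613 -0.189  0.012]
[0.563 0.    0.012]
[ 0.593 -0.141  0.012]
[ 0.722 -0.107  0.012]
[ 0.477 -0.217  0.012]
[ 0.515 -0.405  0.012]
[ 0.641 -0.383  0.012]
[ 0.6467 -0.0473  0.2419 -0.0037 -0.    ]
[[-0.4, -0.8], [-0.1, 0.4], [1.6, -0.5], [-2.6, -1.0], [-0.3, -1.6], [-0.0, -0.6], [-0.5, -0.8], [-0.4, -0.1], [-0.6, -1.2], [-0.2, -0.2]]
[ 0.5707 -0.3188  0.1758 -0.0046  0.022 ]
[[0.2, -1.4], [0.7, -0.7], [-0.1, -1.5], [0.1, -0.1], [0.4, -0.5], [-0.8, -0.6], [-0.2, -0.2], [-0.5, 1.9], [-0.4, 3.3]]
```

Request:
step_arm:
  commands: "-45 35 -6 0 0 0;-45 35 -6 0 0 0;-45 35 -6 0 0 0;-45 35 -6 0 0 0;-45 35 -6 0 0 0;-45 35 -6 0 0 0;-45 35 -6 0 0 0;-45 35 -6 0 0 0.17"
  jaw: 34
  grip_force: 10

```text
t: 3.1
eef_pos: [0.4737, -0.2471, 0.3002]
ee_rot: [-3.141, 0.001, -2.966]
force: [-0.1, -0.7, -0.2]
width: 0.034
```

```bash
cat >> h.py <<'E'
import json
def logst():
    s=get_state(); open('log.jsonl','a').write(json.dumps({k:np.asarray(v).tolist() for k,v in s.items()})+'\n'); return s
def wcam(s):
    T=np.eye(4);T[:3,:3]=Ro.from_euler('xyz',s['ee_rot']).as_matrix();T[:3,3]=s['eef_pos'];return T
E
python3 - <<'E'
from h import *
s=logst(); print({k:np.round(s[k],3).tolist() for k in ['t','q','eef_pos','ee_rot','force','width']})
p=grab_frame('wrist'); save(p,'w1.png')
E
```

```text
{'t': 3.1, 'q': [-0.114, 0.096, -0.221, 0.0, -1.253, -1.282], 'eef_pos': [0.474, -0.247, 0.3], 'ee_rot': [-3.141, 0.001, -2.966], 'force': [-0.07, -0.725, -0.168], 'width': 0.034}
```

View pics/w1.png

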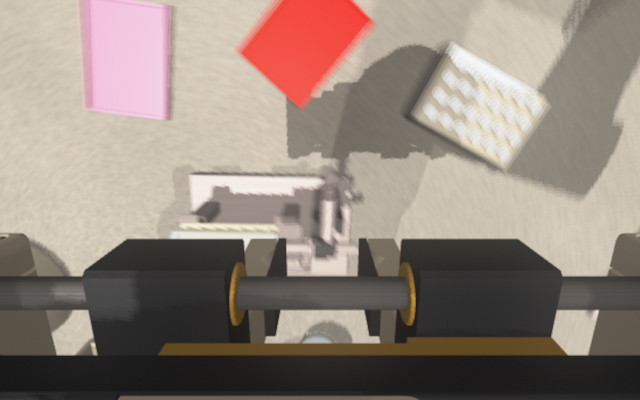

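```bash
cat > crop.py <<'E'
import cv2,sys
def crop(n,o,x0,y0,x1,y1):
    im=cv2.imread(f'pics/{n}.png')[y0:y1,x0:x1]
    s=int(min(800/im.shape[1],600/im.shape[0])); im=cv2.resize(im,None,fx=s,fy=s,interpolation=cv2.INTER_CUBIC)
    for x in range((x0//10+1)*10,x1,10): cv2.line(im,((x-x0)*s,0),((x-x0)*s,6),(0,0,255),1); cv2.putText(im,str(x),((x-x0)*s-10,16),0,.35,(0,0,255),1)
    for y in range((y0//10+1)*10,y1,10): cv2.line(im,(0,(y-y0)*s),(6,(y-y0)*s),(0,0,255),1); cv2.putText(im,str(y),(8,(y-y0)*s+4),0,.35,(0,0,255),1)
    cv2.imwrite(f'pics/{o}.png',im)
if __name__=='__main__': crop(sys.argv[1],sys.argv[2],*map(int,sys.argv[3:]))
E
python3 crop.py w1 w1c 165 160 365 290
```

```text
(no output)
```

View pics/w1c.png

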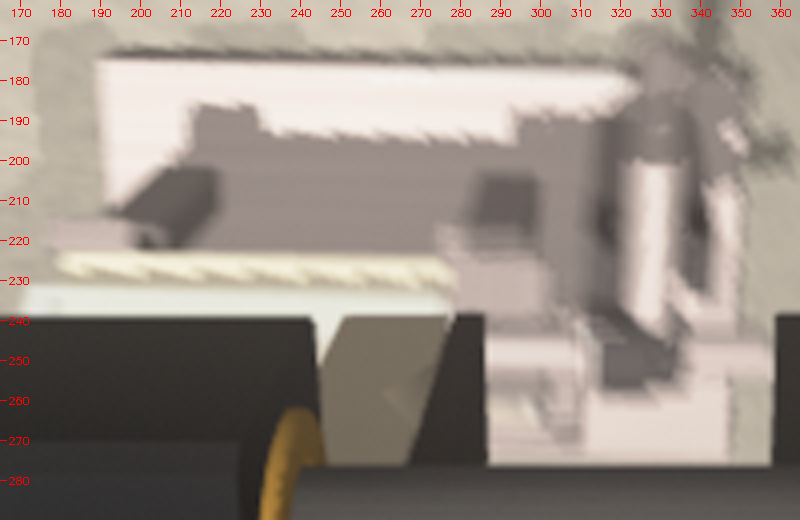

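```bash
cat > fit2.py <<'E'
import fit; from fit import *
s=json.loads(open('log.jsonl').readline())
TC=np.array([[-0.0001,-0.961,-0.2765,0.0753],[1,-0.0001,0,0.0004],[0,-0.2765,0.961,-0.1324],[0,0,0,1]])
def addw(name,s):
    W=wcam(s)@TC; R=W[:3,:3].T; CAM[name]=(400,640,58.0855,321.98,198.006,Ro.from_matrix(R).as_rotvec(),-R@W[:3,3])
addw('w1',s)
if __name__=='__main__':
    h=.0975
    ca=[('scene',('b',1,-1),(252,184),h),('scene',('b',1,1),(290,209.5),h),
    ('side',('b',-1,1),(343,262),h),('side',('b',-1,-1),(419,287.5),h),('side',('b',1,-1),(435,256),h),
    ('scene',sn(.09,.023,-.060),(270,151.5)),('side',sn(.09,.023,-.060),(425.5,239.5)),('scene',[-.099,.09,.128],(317,154.5)),('side',[-.099,.09,.128],(352,231)),
    ('w1',('b',-1,-1),(190,175),h),('w1',[-.099,.09,.128],(328.5,200)),('w1',sn(.09,.011,-.06),(174,231))]
    p=fit(ca,[.57,-.32,.17,0,0.02],True)
    p=fit(ca[-3:]+ca[:2],[.57,-.32,.17,0,0.02],True)
E
python3 fit2.py
```

```text
[ 0.5741 -0.3172  0.1449 -0.0034  0.0239]
[[-0.2, -0.9], [-1.0, 0.8], [-0.4, -4.2], [-1.6, -1.5], [0.4, -1.2], [-0.9, -0.1], [-0.7, -0.9], [-1.0, 1.8], [-0.7, 0.1], [-0.8, -1.2], [0.6, -26.6], [-2.2, 3.1]]
[ 0.5952 -0.3149  0.128  -0.0226  0.0245]
[[0.3, -0.5], [0.6, -1.3], [-0.7, 22.2], [-0.6, -0.9], [-2.1, 1.2]]
```

```bash
sed -i 's/(328.5,200)/(331,170)/' fit2.py
cat >> fit2.py <<'E'
    for L in ([-.099,.09,.128],[-.099,.084,.128],[-.099,.096,.128],[-.099,.09,.116],[-.05,.09,.128],[-.03,.09,.128],[-.0715,.1215,.012]):
        c,sn_=np.cos(p[2]),np.sin(p[2]); print(L,proj('w1',[p[0]+c*L[0]-sn_*L[1],p[1]+sn_*L[0]+c*L[1],L[2]]).round(1))
E
python3 fit2.py
```

```text
[ 0.5711 -0.3156  0.1517 -0.0009  0.022 ]
[[-0.2, -0.8], [-0.7, 0.7], [-0.4, -3.9], [-1.4, -1.6], [0.2, -1.3], [-0.0, -0.2], [-1.8, -0.6], [0.0, 1.5], [-1.9, 0.7], [-1.1, -1.0], [-0.3, -0.4], [-0.5, 0.9]]
[ 5.709e-01 -3.154e-01  1.504e-01  2.000e-04  2.300e-02]
[[0.1, -0.3], [0.2, -0.5], [-0.2, 0.6], [-0.1, -0.5], [-0.7, 1.0]]
[-0.099, 0.09, 0.128] [[331.2 169.5]]
[-0.099, 0.084, 0.128] [[324.2 169.4]]
[-0.099, 0.096, 0.128] [[338.2 169.7]]
[-0.099, 0.09, 0.116] [[330.9 166.8]]
[-0.05, 0.09, 0.128] [[329.5 223.1]]
[-0.03, 0.09, 0.128] [[328.8 243.7]]
[-0.0715, 0.1215, 0.012] [[354.5 173.2]]
```

```bash
python3 crop.py w1 w1d 290 150 370 210; python3 -c "
import cv2,numpy as np
im=cv2.imread('pics/w1d.png').astype(float);im=np.clip((im-60)*1.6,0,255).astype('uint8');cv2.imwrite('pics/w1d.png',im)"
```

```text
(no output)
```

View pics/w1d.png

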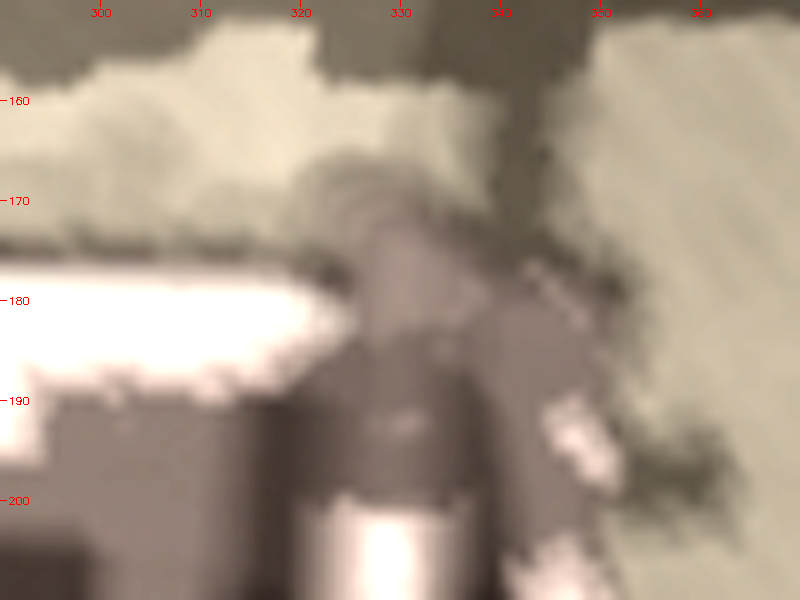

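Request:
step_arm:
  commands: "-6 8 0 0 0 0.025;0 0 50 0 0 0;0 0 50 0 0 0;0 0 50 0 0 0;0 0 22 0 0 0;0 0 0 0 0 0"

```text
t: 3.9
eef_pos: [0.4764, -0.2398, 0.1261]
ee_rot: [3.141, -0.003, -2.988]
force: [0.1, -0.3, 0.8]
width: 0.0342
```

Run:
```python
from h import *
s=logst(); print({k:np.round(s[k],3).tolist() for k in ['t','q','eef_pos','ee_rot','force','width']})
p=grab_frame('side'); save(p,'s2.png'); p=grab_frame('wrist'); save(p,'w2.png')
from crop import crop
crop('s2','s2c',330,170,450,270)
```

```text
{'t': 3.9, 'q': [-0.098, 0.248, -0.463, -0.0, -0.863, -1.319], 'eef_pos': [0.476, -0.24, 0.126], 'ee_rot': [3.141, -0.003, -2.988], 'force': [0.117, -0.336, 0.82], 'width': 0.034}
```

View pics/s2c.png

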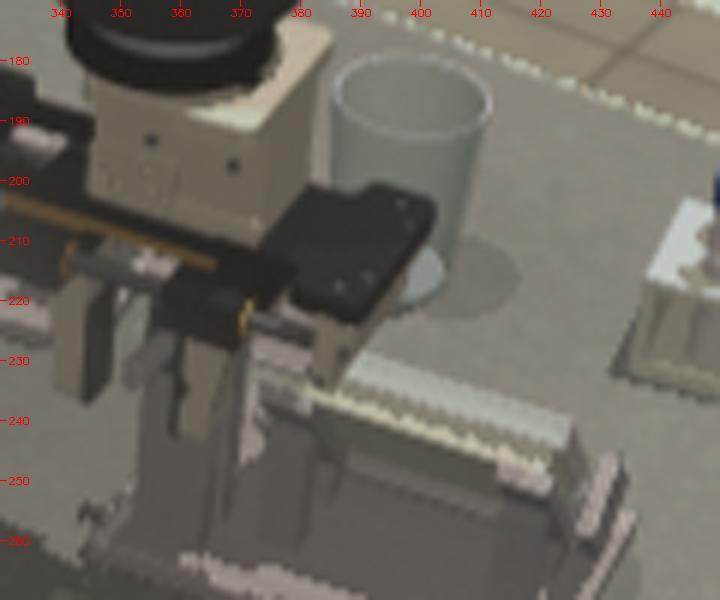

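View pics/w2.png

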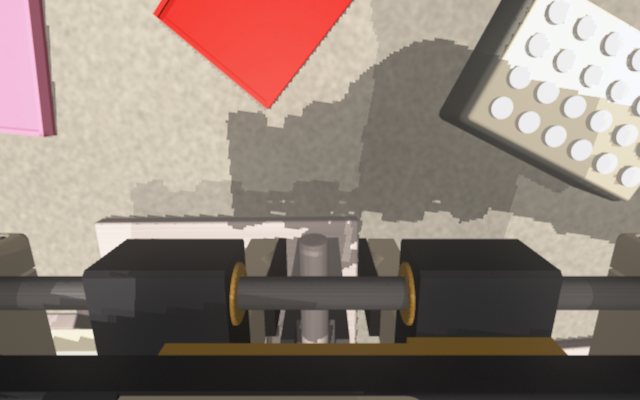

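Request:
step_arm:
  commands: "0 0 0 0 0 0;0 0 0 0 0 0;0 0 0 0 0 0"
  jaw: 0
  grip_force: 15

```text
t: 4.38
eef_pos: [0.478, -0.2402, 0.1284]
ee_rot: [-3.141, 0.002, -2.988]
force: [-0.5, -1.3, 1.7]
width: 0.0119
```

Request:
step_arm:
  commands: "-0.6 0 -8.5 0 0 0;-1.9 0 -8.3 0 0 0;-3.1 0 -8 0 0 0;-4.3 0 -7.4 0 0 0;-5.3 0 -6.7 0 0 0;-6.3 0 -5.8 0 0 0;0 0 0 0 0 0"

```text
t: 5.25
eef_pos: [0.4988, -0.2364, 0.1727]
ee_rot: [3.141, -0.0, -2.988]
force: [-2.9, 0.3, 2.7]
width: 0.0117
```

Run:
```python
from h import *
s=logst(); print({k:np.round(s[k],3).tolist() for k in ['t','q','eef_pos','ee_rot','force','moment','width']})
p=grab_frame('side'); save(p,'s3.png'); p=grab_frame('wrist'); save(p,'w3.png')
from crop import crop
crop('s3','s3c',330,170,450,270)
```

```text
{'t': 5.25, 'q': [-0.088, 0.224, -0.37, -0.0, -0.977, -1.329], 'eef_pos': [0.499, -0.236, 0.173], 'ee_rot': [3.141, -0.0, -2.988], 'force': [-2.879, 0.274, 2.749], 'moment': [0.416, 0.863, 0.085], 'width': 0.012}
```

View pics/s3c.png

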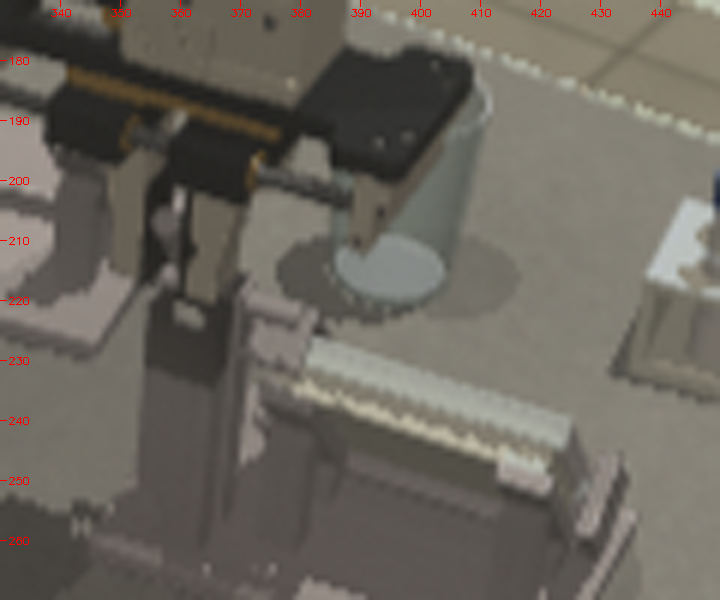

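View pics/w3.png

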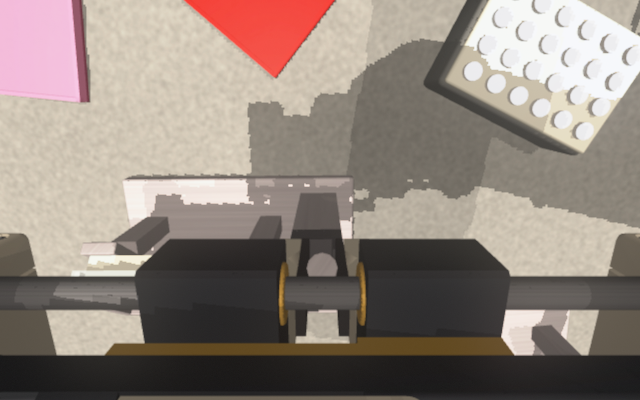

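Request:
step_arm:
  commands: "0 10 0 0 0 0;0 10 0 0 0 0;0 10 0 0 0 0;0 8 0 0 0 0;0 2 0 0 0 0;0 1 0 0 0 0;0 1 0 0 0 0;0 0 0 0 0 0"

```text
t: 6.35
eef_pos: [0.4926, -0.1971, 0.1729]
ee_rot: [-3.138, 0.0, -2.988]
force: [-0.2, -18.6, 1.2]
width: 0.0118
```

Run:
```python
from h import *
s=logst(); print({k:np.round(s[k],4).tolist() for k in ['t','q','eef_pos','ee_rot','force','moment','width']})
p=grab_frame('side'); save(p,'s4.png')
from crop import crop
crop('s4','s4c',310,170,450,275)
```

```text
{'t': 6.35, 'q': [-0.008, 0.1885, -0.4189, 0.0048, -0.9627, -1.4118], 'eef_pos': [0.4926, -0.1971, 0.1729], 'ee_rot': [-3.1376, 0.0002, -2.9878], 'force': [-0.1813, -18.62, 1.1536], 'moment': [-6.9503, 0.2286, -0.1583], 'width': 0.0118}
```

View pics/s4c.png

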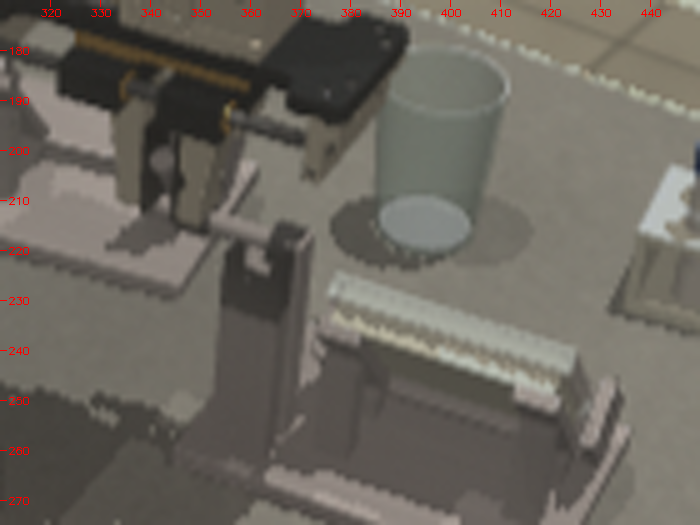

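Request:
step_arm:
  commands: "0 0 0 0 0 0;0 0 -20 0 0 0;0 0 -50 0 0 0;0 0 -50 0 0 0"
  jaw: 34

```text
t: 6.9
eef_pos: [0.4924, -0.194, 0.2931]
ee_rot: [3.141, 0.0, -2.988]
force: [2.1, 0.4, 0.4]
width: 0.0337
```

```bash
python3 - <<'E'
from h import *
s=logst(); print({k:np.round(s[k],4).tolist() for k in ['t','q','eef_pos','ee_rot','force','moment','width']})
p=grab_frame('side'); save(p,'s5.png')
from crop import crop
crop('s5','s5c',310,170,450,275)
E
cat > kin.py <<'E'
from h import *
from scipy.optimize import least_squares
M=np.array([[0,0,1],[-1,0,0],[0,-1,0.]])  # columns tool x,y,z in body: x=-y, y=-z, z=x
rx=lambda a:Ro.from_euler('x',a).as_matrix(); ry=lambda a:Ro.from_euler('y',a).as_matrix(); rz=lambda a:Ro.from_euler('z',a).as_matrix()
def Rot(q,a=1): return rz(q[0])@ry(q[1]-q[2])@rx(a*q[3])@ry(-q[4])@rx(-q[5])@M
def data():
    D=[json.loads(l) for l in open('log.jsonl')]
    D.insert(0,dict(q=[-0.935,0.359,0.0115,0,-1.224,-0.288],eef_pos=[.23,-.6342,.2512],ee_rot=[3.14,0,-2.794])); return D
if __name__=='__main__':
    for d in data():
        Rm=Ro.from_euler('xyz',d['ee_rot']).as_matrix()
        print([np.degrees(Ro.from_matrix(Rm.T@Rot(d['q'],a)).as_rotvec()).round(2).tolist() for a in (1,-1)])
    A=[];b=[]
    for d in data():
        q=d['q'];x,y,z=d['eef_pos'];rho=np.sqrt(x*x+y*y-.191**2);f=q[1]-q[2];c,s=np.cos,np.sin
        A.append([1,c(q[1]),s(q[1]),c(f),s(f),0]);b.append(rho);A.append([0,-s(q[1]),c(q[1]),-s(f),c(f),1]);b.append(z)
        print(np.arctan2(y,x)-q[0], x*np.sin(q[0])-y*np.cos(q[0]))
    r=np.linalg.lstsq(np.array(A),b,rcond=None);print(r[0].round(4),r[1],r[3].round(3)); print((A@r[0]-b).round(4))
E
python3 kin.py
```

```text
{'t': 6.9, 'q': [-0.0052, 0.0922, -0.2408, -0.001, -1.2379, -1.4115], 'eef_pos': [0.4924, -0.194, 0.2931], 'ee_rot': [3.1406, 0.0001, -2.9878], 'force': [2.1024, 0.4026, 0.4481], 'moment': [-0.0151, -0.2126, -0.0396], 'width': 0.0337}
[[0.05, 0.01, -0.01], [0.05, 0.01, -0.01]]
[[-0.01, -0.0, 0.0], [-0.0, 0.0, -0.0]]
[[0.01, 0.0, -0.01], [-0.0, 0.0, -0.0]]
[[0.01, 0.0, -0.01], [0.0, 0.0, -0.0]]
[[-0.44, -0.07, 0.31], [-0.0, 0.0, 0.0]]
[[0.11, 0.02, -0.04], [0.0, -0.0, -0.0]]
-0.2878864967272372 0.19154185804067841
-0.36725117746186065 0.19184100953073652
-0.36780118140219076 0.191763652234138
-0.35480802787382404 0.19177054200648017
-0.37263385376448094 0.19318415219693735
-0.37013492723588926 0.19145101321916252
[ 8.000e-04  8.000e-04  5.981e-01  4.631e-01 -3.000e-04 -1.505e-01] [3.8055716e-06] [4.229 4.229 0.302 0.302 0.159 0.159]
[-0.0001 -0.     -0.0001 -0.      0.001   0.0003 -0.      0.0002 -0.0014
 -0.0006  0.0005  0.0002]
```

View pics/s5c.png

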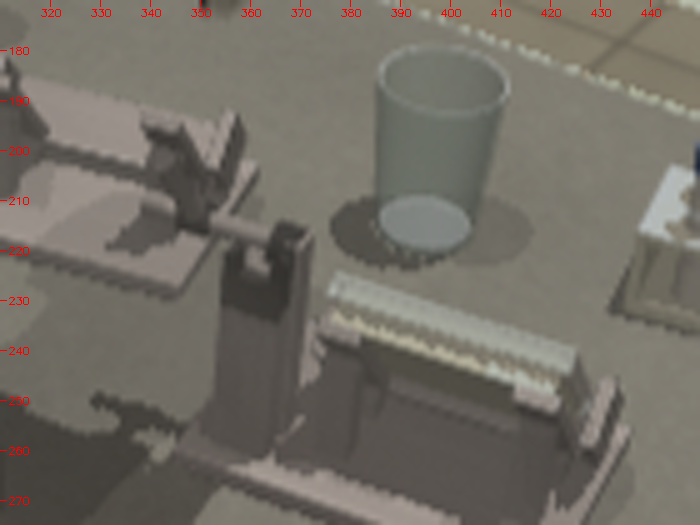

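```bash
cat > ik.py <<'E'
from kin import *
LO=np.array([-3.07,-1.43,-1.02,-3.03,-3.05,-3.03]);HI=np.array([3.07,2.12,1.25,1.67,0,3.03])
P=dict(L1=.598,L2=.463,d=.1917,T=.35,h=.1995,a0=0.)
def fk(q,P=P):
    f=q[1]-q[2]; R=Rot(q,-1)
    w=rz(q[0])@np.array([P['a0']+P['L1']*np.sin(q[1])+P['L2']*np.cos(f),-P['d'],P['h']+P['L1']*np.cos(q[1])-P['L2']*np.sin(f)])
    return w+P['T']*R[:,2],R
def ik(p,R,P=P):
    w=np.asarray(p)-P['T']*R[:,2]
    r=np.hypot(w[0],w[1]); q1=np.arctan2(w[1],w[0])+np.arcsin(P['d']/r); rho=np.sqrt(r*r-P['d']**2)-P['a0']; z=w[2]-P['h']
    # L1 at angle q2 from vertical; forearm dir (cos f,-sin f)
    D2=rho**2+z*z; c=(D2-P['L1']**2-P['L2']**2)/(2*P['L1']*P['L2'])
    if abs(c)>1: return None
    e=np.arccos(c); # angle between links (elbow up: forearm pitched down relative)
    # upper elev = pi/2-q2 ; forearm elev=-f ; upper-fore = e
    base=np.arctan2(z,rho); up=base+np.arctan2(P['L2']*np.sin(e),P['L1']+P['L2']*np.cos(e))
    q2=np.pi/2-up; f=-(up-e); q3=q2-f
    W=ry(-f)@rz(-q1)@R@M.T   # = Rx(-q4)Ry(-q5)Rx(-q6)
    a=Ro.from_matrix(W).as_euler('XYX')
    if a[1]<0: a=np.array([a[0]+np.pi,-a[1],a[2]+np.pi])
    q4=-a[0];q6=-a[2]
    wr=lambda x,lo,hi:[x+k*2*np.pi for k in(-1,0,1) if lo<=x+k*2*np.pi<=hi] or [(x+np.pi)%(2*np.pi)-np.pi]
    return np.array([q1,q2,q3,wr(q4,LO[3],HI[3])[0],-a[1],wr(q6,LO[5],HI[5])[0]])
CAR=np.array([.571,-.3155,.150]);STA=np.array([.6467,-.0473,.2419])
def frame(c,s,n,y,side):
    Rz=rz(c[2]); p=Rz@np.array([.020-.643*s+.766*n,y,.030+.766*s+.643*n])+np.array([c[0],c[1],0])
    u=np.array([-.6428,0,.7660]);nn=np.array([.7660,0,.6428]);e2=np.array([0,1.,0])
    R=Rz@np.column_stack([side*e2,side*nn,-u]); return p,R
if __name__=='__main__':
    for d in data(): print(np.round(fk(d['q'])[0]-d['eef_pos'],4), np.round(ik(*fk(d['q']))-d['q'],4))
    for nm,c,ns in (('car',CAR,.0115),('sta',STA,.0115)):
        for side in (1,-1):
            for s in (.07,.17):
                p,R=frame(c,s+0.0,ns,0,side); q=ik(p,R); print(nm,side,s,p.round(3),None if q is None else (q.round(2),((q>LO)&(q<HI)).all()))
E
python3 ik.py
```

```text
[-0.0011  0.0013  0.0005] [ 0.  0.  0. -0. -0. -0.]
[-0.0009  0.0002  0.0003] [-0.  0. -0. -0.  0. -0.]
[-0.0013  0.0002  0.0007] [ 0. -0. -0. -0.  0.  0.]
[-0.0013  0.0002  0.0006] [-0.  0. -0.  0.  0.  0.]
[-0.0017  0.0001 -0.0002] [ 0.  0. -0.  0.  0. -0.]
[-0.0008  0.0001  0.0005] [ 0. -0.  0. -0.  0.  0.]
car 1 0.07 [ 0.555 -0.318  0.091] (array([-0.41,  0.36, -0.68, -1.82, -0.36, -0.86]), np.True_)
car 1 0.17 [ 0.491 -0.328  0.168] (array([-0.49,  0.18, -0.68, -1.3 , -0.41, -1.34]), np.True_)
car -1 0.07 [ 0.555 -0.318  0.091] (array([-0.41,  0.36, -0.68, -1.82, -0.36,  2.28]), np.True_)
car -1 0.17 [ 0.491 -0.328  0.168] (array([-0.49,  0.18, -0.68, -1.3 , -0.41,  1.8 ]), np.True_)
sta 1 0.07 [ 0.631 -0.051  0.091] (array([ 0.22,  0.29, -0.81, -3.07, -0.23, -0.05]), np.False_)
sta 1 0.17 [ 0.569 -0.067  0.168] (array([ 0.21,  0.05, -0.85, -2.44, -0.03, -0.68]), np.True_)
sta -1 0.07 [ 0.631 -0.051  0.091] (array([ 0.22,  0.29, -0.81, -3.07, -0.23,  3.09]), np.False_)
sta -1 0.17 [ 0.569 -0.067  0.168] (array([ 0.21,  0.05, -0.85, -2.44, -0.03,  2.46]), np.True_)
```

Request:
step_arm:
  commands: "-46 22 -7 0 0 0;-46 22 -7 0 0 0;-46 22 -7 0 0 0;-46 22 -7 0 0 0;-46 22 -7 0 0 0;0 0 0 0 0 0"
  jaw: 87

```text
t: 7.7
eef_pos: [0.7051, -0.0476, 0.3248]
ee_rot: [3.14, -0.001, -2.986]
force: [-0.3, -0.5, -0.7]
width: 0.0853
```

Run:
```python
from h import *
s=logst(); print({k:np.round(s[k],4).tolist() for k in ['t','q','eef_pos','ee_rot','force','moment','width']})
p=grab_frame('wrist'); save(p,'w6.png')
```

```text
{'t': 7.7, 'q': [0.2068, 0.3815, 0.2099, -0.0012, -1.4003, -1.6213], 'eef_pos': [0.7051, -0.0476, 0.3248], 'ee_rot': [3.1405, -0.0011, -2.9856], 'force': [-0.2719, -0.4904, -0.6868], 'moment': [-0.0844, 0.0706, -0.0352], 'width': 0.0853}
```

View pics/w6.png

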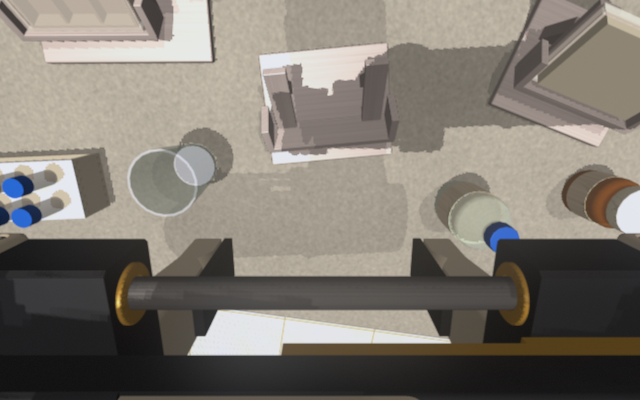

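```bash
python3 crop.py w6 w6c 245 30 405 150;python3 crop.py w6 w6d 0 0 220 70
```

```text
(no output)
```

View pics/w6c.png

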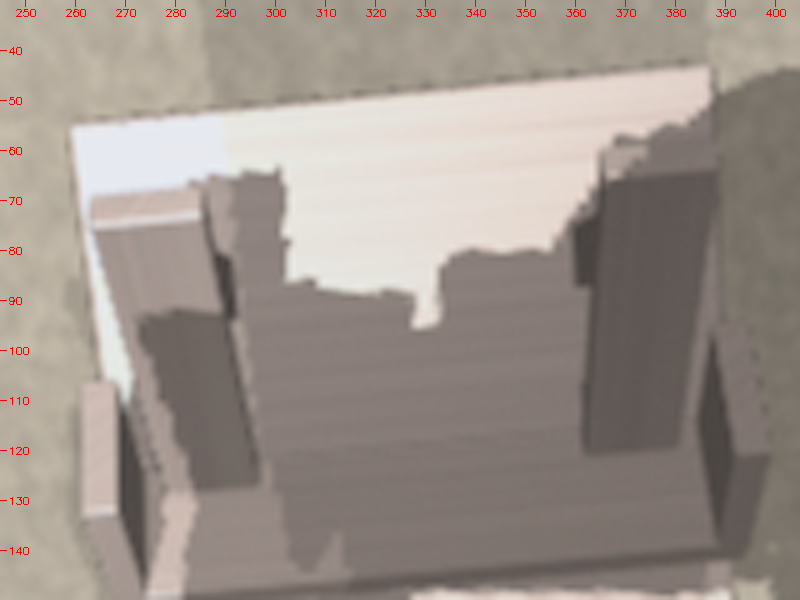

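View pics/w6d.png

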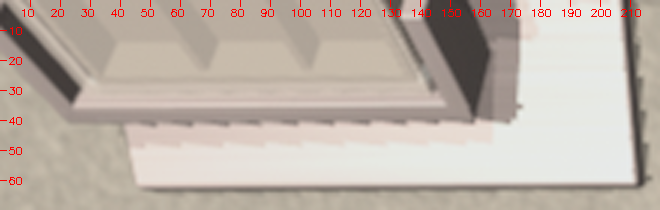

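```bash
cat > fit3.py <<'E'
from fit2 import *
s6=[json.loads(l) for l in open('log.jsonl')][6]; print(s6['t'])
addw('w6',s6)
h=.075
W=[('w6',('b',-1,-1),(259.5,55),h),('w6',('b',-1,1),(387,43.5),h),('w6',('b',1,-1),(272,163),h),('w6',('b',1,1),(391,153),h),
('w6',sn(.088,0,-.06),(264,75.5)),('w6',sn(.088,0,-.038),(285,73.5)),('w6',sn(.088,0,.038),(365.5,65.5)),('w6',sn(.088,0,.06),(388,64.5)),
('w6',sn(0,0,-.038),(297.5,126.5)),('w6',sn(0,0,.038),(362,120.5)),('w6',sn(0,0,.06),(381,120))]
st=[('scene',('b',1,-1),(275.5,241.5),h),('scene',('b',1,1),(313,265),h),('scene',('b',-1,1),(338.5,239),h),
    ('side',('b',-1,-1),(345,228),h),('side',('b',1,-1),(361,202.5),h)]
fit(W,[.6,-.05,.2,0,0],False);fit(W[4:],[.6,-.05,.2,0,0],False)
fit(W+st,[.6,-.05,.2,0,0],False)
h=.0975
ca=[('scene',('b',1,-1),(252,184),h),('scene',('b',1,1),(290,209.5),h),
    ('side',('b',-1,-1),(419,287.5),h),('side',('b',1,-1),(435,256),h),
    ('scene',sn(.09,.023,-.060),(270,151.5)),('side',sn(.09,.023,-.060),(425.5,239.5)),
    ('w1',('b',-1,-1),(190,175),h),('w1',[-.099,.09,.128],(331,169)),('w1',sn(.09,.011,-.06),(174,231)),
    ('w6',('b',1,1),(212.5,61.5),h),('w6',('b',1,-1),(46.5,62),h)]
fit(ca,[.57,-.32,.17,0,0.02],True)
E
python3 fit3.py; python3 ik.py | head -8
```

```text
[-0.0011  0.0013  0.0005] [ 0.  0.  0. -0. -0. -0.]
[-0.0009  0.0002  0.0003] [-0.  0. -0. -0.  0. -0.]
[-0.0013  0.0002  0.0007] [ 0. -0. -0. -0.  0.  0.]
[-0.0013  0.0002  0.0006] [-0.  0. -0.  0.  0.  0.]
[-0.0017  0.0001 -0.0002] [ 0.  0. -0.  0.  0. -0.]
[-0.0008  0.0001  0.0005] [ 0. -0.  0. -0.  0.  0.]
[-0.0019 -0.0003  0.0007] [ 0.  0.  0.  0. -0.  0.]
car 1 0.07 [ 0.555 -0.318  0.091] (array([-0.41,  0.36, -0.68, -1.82, -0.36, -0.86]), np.True_)Traceback (most recent call last):
  File "fit3.py", line 2, in <module>
    s6=[json.loads(l) for l in open('log.jsonl')][6]; print(s6['t'])
       ~~~~~~~~~~~~~~~~~~~~~~~~~~~~~~~~~~~~~~~~~~^^^
IndexError: list index out of range
```

```bash
sed -i "s/\]\[6\]; print/][-1]; print/" fit3.py; python3 fit3.py
```

```text
7.7
[ 6.430e-01 -5.010e-02  2.442e-01 -2.000e-04 -0.000e+00]
[[-1.6, -0.7], [0.9, -1.6], [0.1, 2.0], [0.9, 1.5], [-1.6, -0.2], [0.5, -0.3], [0.3, 0.2], [1.2, -1.0], [-0.8, 1.0], [-0.4, 1.2], [-0.5, -0.0]]
[ 0.643  -0.0499  0.2474  0.      0.    ]
[[-1.5, 0.1], [0.6, -0.2], [0.4, 0.0], [1.3, -1.2], [-0.6, 1.1], [-0.2, 1.0], [-0.3, -0.2]]
[ 6.43e-01 -5.00e-02  2.44e-01 -3.00e-04 -0.00e+00]
[[-1.6, -0.7], [1.0, -1.6], [0.1, 2.0], [0.9, 1.5], [-1.5, -0.2], [0.6, -0.3], [0.4, 0.2], [1.3, -1.0], [-0.8, 1.0], [-0.3, 1.2], [-0.4, -0.0], [-0.6, -1.1], [-0.3, -0.1], [1.3, -1.0], [0.2, -1.2], [0.4, -0.4]]
[ 0.5705 -0.3152  0.1563 -0.002   0.0214]
[[0.1, -0.9], [-0.2, 0.4], [-1.4, -1.2], [-0.0, -1.1], [0.1, -0.2], [-2.0, -0.6], [-1.5, -2.0], [-0.2, -0.4], [-0.2, 0.7], [1.5, 0.6], [-0.7, 0.2]]
```

```bash
cat > plan.py <<'E'
from ik import *
from scipy.spatial.transform import Slerp
CAR=np.array([.5705,-.3152,.155]);STA=np.array([.643,-.050,.245])
u=np.array([-.6428,0,.7660]);nn=np.array([.7660,0,.6428]);e2=np.array([0,1.,0])
def pose(c,s,n,y,side,b):
    Rz=rz(c[2]); p=Rz@np.array([.020-.643*s+.766*n,y,.030+.766*s+.643*n])+np.array([c[0],c[1],0])
    z=-u*np.cos(b)+e2*np.sin(b); yy=side*nn; R=Rz@np.column_stack([np.cross(yy,z),yy,z]); return p,R
# TCP with grasp point at (s,n,y)
def gpose(c,s,n,y,side,b):
    p,R=pose(c,s,n,y,side,b); return p-.006*R[:,2],R
def ok(q): return q is not None and ((q>LO+.05)&(q<HI-.0)).all()
def rows(P,dig=(1,3)):
    out=[]
    p,R=P[0]
    for p1,R1 in P[1:]:
        sh=np.round(R.T@(p1-p)*1e3,dig[0]); tn=np.round(Ro.from_matrix(R.T@R1).as_rotvec(),dig[1])
        out.append((sh,tn)); p=p+R@(sh/1e3); R=R@Ro.from_rotvec(tn).as_matrix()
    return out
def show(rs):
    for i in range(0,len(rs),8): print(';'.join(' '.join('%g'%(v+0) for v in (*a,*b)) for a,b in rs[i:i+8]),'\n')
def jpath(q0,q1,n): return [fk(q0+(q1-q0)*k/n) for k in range(n+1)]
def cpath(a,b,n):
    sl=Slerp([0,1],Ro.from_matrix(np.array([a[1],b[1]])))
    return [(a[0]+(b[0]-a[0])*k/n,sl(k/n).as_matrix()) for k in range(n+1)]
E
python3 - <<'E'
from plan import *
for b in (0,.1,.15,.2,.25,.3):
    print(b)
    for nm,c,sd,bb in (('car',CAR,-1,-b),('sta',STA,1,b)):
        for s in (.058,.10,.15,.2):
            q=ik(*gpose(c,s,.0115,0,sd,bb)); print('  ',nm,s,q.round(2) if q is not None else None,ok(q))
E
```

```text
0
   car 0.058 [-0.4   0.37 -0.68 -1.84 -0.36  2.3 ] True
   car 0.1 [-0.44  0.29 -0.69 -1.62 -0.37  2.1 ] True
   car 0.15 [-0.48  0.21 -0.69 -1.37 -0.4   1.86] True
   car 0.2 [-0.53  0.12 -0.67 -1.15 -0.46  1.66] True
   sta 0.058 [ 0.21  0.3  -0.81 -3.05 -0.24 -0.06] False
   sta 0.1 [ 0.21  0.2  -0.84 -3.   -0.17 -0.11] False
   sta 0.15 [ 0.2   0.08 -0.85 -2.71 -0.06 -0.4 ] True
   sta 0.2 [ 0.2  -0.05 -0.85 -0.39 -0.07 -2.72] True
0.1
   car 0.058 [-0.33  0.34 -0.74 -2.3  -0.28  2.69] True
   car 0.1 [-0.36  0.26 -0.75 -2.01 -0.26  2.42] True
   car 0.15 [-0.4   0.16 -0.75 -1.59 -0.26  2.02] True
   car 0.2 [-0.45  0.07 -0.74 -1.21 -0.31  1.67] True
   sta 0.058 [ 0.12  0.33 -0.77 -2.43 -0.28 -0.59] True
   sta 0.1 [ 0.11  0.23 -0.79 -2.21 -0.23 -0.82] True
   sta 0.15 [ 0.1   0.12 -0.81 -1.75 -0.2  -1.27] True
   sta 0.2 [ 0.09 -0.   -0.81 -1.2  -0.22 -1.83] True
0.15
   car 0.058 [-0.29  0.33 -0.77 -2.6  -0.27  2.95] True
   car 0.1 [-0.32  0.24 -0.78 -2.33 -0.22  2.7 ] True
   car 0.15 [-0.36  0.14 -0.78 -1.8  -0.19  2.2 ] True
   car 0.2 [-0.41  0.05 -0.77 -1.25 -0.23  1.6
[... 862 characters left out ...]
 0.   -0.83 -1.49 -0.06  1.84] True
   sta 0.058 [ 0.    0.38 -0.7  -1.89 -0.42 -1.02] True
   sta 0.1 [-0.01  0.29 -0.72 -1.74 -0.42 -1.17] True
   sta 0.15 [-0.04  0.19 -0.74 -1.52 -0.42 -1.39] True
   sta 0.2 [-0.06  0.09 -0.74 -1.29 -0.46 -1.62] True
0.3
   car 0.058 [-0.16  0.31 -0.86  2.87 -0.36 -2.65] False
   car 0.1 [-0.18  0.21 -0.87  2.85 -0.27 -2.61] False
   car 0.15 [-0.21  0.1  -0.87  2.79 -0.16 -2.51] False
   car 0.2 [-0.25 -0.02 -0.86  2.3  -0.04 -1.99] False
   sta 0.058 [-0.03  0.4  -0.67 -1.79 -0.48 -1.09] True
   sta 0.1 [-0.05  0.32 -0.69 -1.65 -0.48 -1.22] True
   sta 0.15 [-0.07  0.22 -0.71 -1.47 -0.5  -1.4 ] True
   sta 0.2 [-0.1   0.12 -0.72 -1.29 -0.53 -1.59] True
```

```bash
cat > mv1.py <<'E'
from plan import *
s=[json.loads(l) for l in open('log.jsonl')][-1]; q0=np.array(s['q']); cur=(np.array(s['eef_pos']),Ro.from_euler('xyz',s['ee_rot']).as_matrix())
pre=gpose(CAR,.165,.0115,0,-1,-.1); print('pre',pre[0].round(3),ik(*pre).round(2))
for v in ([.47,-.33,.30],[.45,-.33,.33],[.50,-.30,.33],[.45,-.35,.28]):
    q=ik(np.array(v),pre[1]); print(v,None if q is None else q.round(2))
via=(pre[0]+np.array([-0.0,0,.12]),pre[1]); qv=ik(*via); print(via[0],qv)
n=20
P=jpath(q0,qv,n)
off=cur[0]-P[0][0]
P=[(p+off*(1-k/n),R) for k,(p,R) in enumerate(P)]
rs=rows(P); print(max(np.abs(a).max() for a,b in rs),max(np.linalg.norm(b) for a,b in rs)); print([p.round(2).tolist() for p,R in P][::4])
show(rs)
show(rows(cpath(via,pre,3)))
E
python3 mv1.py
```

```text
pre [ 0.49  -0.327  0.168] [-0.42  0.13 -0.75 -1.46 -0.27  1.9 ]
[0.47, -0.33, 0.3] [-0.45 -0.07 -0.58 -0.65 -0.49  1.06]
[0.45, -0.33, 0.33] [-0.47 -0.12 -0.56 -0.59 -0.56  1.  ]
[0.5, -0.3, 0.33] [-0.34 -0.1  -0.54 -0.47 -0.5   0.8 ]
[0.45, -0.35, 0.28] [-0.52 -0.04 -0.61 -0.76 -0.49  1.23]
[ 0.49025654 -0.32713204  0.28835754] [-0.41869355 -0.03475668 -0.58479846 -0.65800842 -0.44507674  1.05467489]
17.6 0.10524732775705044
[[0.71, -0.05, 0.32], [0.68, -0.09, 0.31], [0.65, -0.14, 0.31], [0.61, -0.2, 0.3], [0.56, -0.26, 0.3], [0.49, -0.33, 0.29]]
8.6 -10.3 3.7 -0.031 -0.03 -0.096;9.8 -9.3 2.8 -0.026 -0.035 -0.094;10.8 -8.5 1.7 -0.019 -0.038 -0.091;11.7 -7.4 0.7 -0.011 -0.04 -0.09;12.5 -6.4 -0.2 -0.004 -0.042 -0.088;13.3 -5.3 -1.1 0.003 -0.042 -0.087;13.9 -4.2 -2 0.011 -0.04 -0.085;14.5 -3.1 -3 0.019 -0.038 -0.083 

15.1 -2 -3.8 0.025 -0.033 -0.082;15.6 -0.8 -4.5 0.031 -0.028 -0.081;16.2 0.5 -5.4 0.036 -0.022 -0.08;16.5 1.8 -6.2 0.04 -0.014 -0.079;17 3.3 -6.8 0.042 -0.007 -0.078;17.3 4.9 -7.5 0.044 0.001 -0.077;17.6 6.6 -8.2 0.043 0.009 -0.077;17.6 8.5 -8.7 0.041 0.018 -0.076 

17.5 10.6 -9.3 0.038 0.026 -0.076;17.2 12.6 -9.8 0.034 0.032 -0.075;16.6 14.9 -10.3 0.027 0.04 -0.075;15.8 17.2 -10.8 0.021 0.044 -0.076 

-3.1 25.7 30.5 0 0 0;-3 25.7 30.5 0 0 0;-3.1 25.7 30.5 0 0 0
```

```bash
sed -i 's/^n=20/n=16/' mv1.py; python3 mv1.py | tail -9
```

```text
[ 0.49025654 -0.32713204  0.28835754] [-0.41869355 -0.03475668 -0.58479846 -0.65800842 -0.44507674  1.05467489]
22.1 0.13057181931795236
[[0.71, -0.05, 0.32], [0.67, -0.11, 0.31], [0.63, -0.17, 0.3], [0.57, -0.24, 0.3], [0.49, -0.33, 0.29]]
10.8 -12.8 4.6 -0.038 -0.038 -0.119;12.5 -11.4 3 -0.029 -0.045 -0.117;14.2 -9.9 1.5 -0.018 -0.05 -0.113;15.4 -8.4 0 -0.006 -0.053 -0.11;16.6 -6.6 -1.5 0.005 -0.052 -0.108;17.7 -5 -2.9 0.018 -0.049 -0.106;18.6 -3.2 -4.2 0.028 -0.044 -0.103;19.4 -1.3 -5.6 0.038 -0.035 -0.101 

20.3 0.6 -6.8 0.046 -0.027 -0.1;21 2.8 -7.9 0.051 -0.014 -0.098;21.5 5.2 -9.1 0.054 -0.003 -0.097;22 7.9 -10 0.054 0.011 -0.095;22.1 10.7 -11 0.051 0.023 -0.096;21.8 14 -11.9 0.046 0.036 -0.094;21.3 17.4 -12.7 0.037 0.046 -0.094;20 21 -13.4 0.027 0.055 -0.094 

-3.1 25.7 30.5 0 0 0;-3 25.7 30.5 0 0 0;-3.1 25.7 30.5 0 0 0
```

Request:
step_arm:
  commands: "10.8 -12.8 4.6 -0.038 -0.038 -0.119;12.5 -11.4 3 -0.029 -0.045 -0.117;14.2 -9.9 1.5 -0.018 -0.05 -0.113;15.4 -8.4 0 -0.006 -0.053 -0.11;16.6 -6.6 -1.5 0.005 -0.052 -0.108;17.7 -5 -2.9 0.018 -0.049 -0.106;18.6 -3.2 -4.2 0.028 -0.044 -0.103;19.4 -1.3 -5.6 0.038 -0.035 -0.101"
  jaw: 64

```text
t: 8.75
eef_pos: [0.6235, -0.1722, 0.3058]
ee_rot: [-2.966, 0.371, -2.089]
force: [0.1, 0.2, 0.7]
width: 0.0639
```

Request:
step_arm:
  commands: "20.3 0.6 -6.8 0.046 -0.027 -0.1;21 2.8 -7.9 0.051 -0.014 -0.098;21.5 5.2 -9.1 0.054 -0.003 -0.097;22 7.9 -10 0.054 0.011 -0.095;22.1 10.7 -11 0.051 0.023 -0.096;21.8 14 -11.9 0.046 0.036 -0.094;21.3 17.4 -12.7 0.037 0.046 -0.094;20 21 -13.4 0.027 0.055 -0.094"

```text
t: 9.75
eef_pos: [0.4856, -0.3305, 0.291]
ee_rot: [-2.438, -0.081, -1.483]
force: [0.6, 0.1, -0.7]
width: 0.0643
```

Run:
```python
from plan import *
s=logst(); print({k:np.round(s[k],4).tolist() for k in ['t','q','eef_pos','ee_rot','force','width']})
print(fk(s['q'])[0]-s['eef_pos'])
D=data()
def res(v):
    Pp=dict(zip(['L1','L2','d','T','h','a0'],v)); return np.concatenate([fk(d['q'],Pp)[0]-d['eef_pos'] for d in D])
r=least_squares(res,[P[k] for k in ['L1','L2','d','T','h','a0']]); print(r.x.round(4),np.abs(r.fun).max())
pre=gpose(CAR,.165,.0115,0,-1,-.1); R=Ro.from_euler('xyz',s['ee_rot']).as_matrix()
print(R.T@(pre[0]-s['eef_pos'])*1e3, Ro.from_matrix(R.T@pre[1]).as_rotvec())
p=grab_frame('wrist'); save(p,'w7.png')
```

```text
{'t': 9.75, 'q': [-0.4979, -0.0425, -0.3725, -0.5205, -0.6622, 0.9351], 'eef_pos': [0.4856, -0.3305, 0.291], 'ee_rot': [-2.4383, -0.0813, -1.4833], 'force': [0.566, 0.1435, -0.7109], 'width': 0.0643}
[ 0.01273165 -0.03677539  0.08984542]
[0.5659 0.4377 0.1858 0.2793 0.1402 0.0314] 0.060438278454767846
[-12.93585588  75.15017748  96.2442575 ] [-0.00242108 -0.00560323  0.00074706]
```

View pics/w7.png

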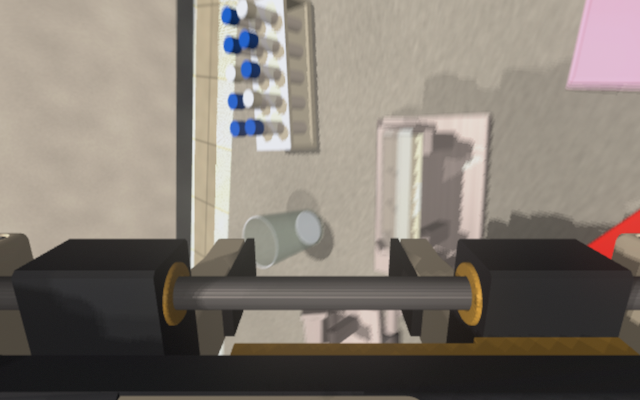

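```bash
cat > fk2.py <<'E'
from plan import *
names=['a0','d','h','A','L1','L2','D','w4','T','g']
def fkg(q,v):
    a0,d,h,A,L1,L2,D,w4,T,g=v
    f=q[1]-q[2]
    R4=rz(q[0])@ry(f)@rx(-q[3]); R5=R4@ry(-q[4])
    p=rz(q[0])@(np.array([a0,-d,h])+ry(q[1])@np.array([A,0,L1])+ry(f)@np.array([L2,0,D]))+R4@np.array([0,-w4,0])+R5@np.array([T,0,g])
    return p
if __name__=='__main__':
    DD=data()
    for d in DD[-1:]:
        print(Ro.from_matrix(Rot(d['q'],-1).T@Ro.from_euler('xyz',d['ee_rot']).as_matrix()).as_rotvec())
    x0=np.array([0,.19,.2,0,.598,.463,0,0,.35,0])
    for mask in ([0,1,2,4,5,7,8],[1,2,4,5,6,7,8],[1,2,4,5,8,9],[1,2,4,5,7,8,9],[1,2,4,5,6,8],[0,1,2,3,4,5,6,7,8,9]):
        def res(m):
            v=x0.copy(); v[mask]=m; return np.concatenate([(fkg(d['q'],v)-d['eef_pos'])*1e3 for d in DD]+[(m-x0[mask])*1.])
        r=least_squares(res,x0[mask]); print([names[i] for i in mask],r.x.round(4),np.abs(r.fun).max().round(2), r.fun[-len(mask)-3:-len(mask)].round(2))
E
python3 fk2.py; tail -1 log.jsonl
```

```text
[ 3.37419153e-16 -4.98238754e-16 -3.31894154e-16]
['a0', 'd', 'h', 'L1', 'L2', 'w4', 'T'] [1.000e-04 0.000e+00 1.990e-01 6.013e-01 4.636e-01 1.917e-01 3.529e-01] 0.21 [-0. -0.  0.]
['d', 'h', 'L1', 'L2', 'D', 'w4', 'T'] [0.000e+00 1.989e-01 6.013e-01 4.636e-01 1.000e-04 1.918e-01 3.530e-01] 0.21 [-0.    0.01  0.  ]
['d', 'h', 'L1', 'L2', 'T', 'g'] [ 0.1895  0.1112  0.6371  0.5444  0.2713 -0.0823] 37.21 [-13.84 -10.49  37.21]
['d', 'h', 'L1', 'L2', 'w4', 'T', 'g'] [-1.000e-04  1.990e-01  6.013e-01  4.636e-01  1.918e-01  3.530e-01
  1.000e-04] 0.21 [-0. -0.  0.]
['d', 'h', 'L1', 'L2', 'D', 'T'] [ 0.1859  0.1429  0.5831  0.4697 -0.0044  0.2819] 63.88 [-23.85 -33.97  63.88]
['a0', 'd', 'h', 'A', 'L1', 'L2', 'D', 'w4', 'T', 'g'] [ 0.0064  0.0084  0.1944  0.      0.6013  0.4636  0.      0.1834  0.3484
 -0.0064] 0.2 [ 0. -0.  0.]
{"t": 9.75, "q": [-0.4979495745142778, -0.04247937105956705, -0.3724828735970601, -0.5204874718259861, -0.6621710749006421, 0.9351236718315636], "qd": [-0.3763870528226792, -0.20071269741209033, -0.33135082556725876, -0.1347027837221615, 0.4128364718460483, 1.1812095863565213], "joint_efforts": [2.7021588385105133, -25.642755031585693, 31.201329231262207, 5.301137566566467, 0.8310523442924023, -1.901264637708664], "eef_pos": [0.485609411035221, -0.330534565766012, 0.2910142537565396], "ee_rot": [-2.4382933929415502, -0.08131197811826629, -1.4832628125515726], "force": [0.5660186022313223, 0.14354146251633182, -0.7108846639699383], "moment": [0.06347260025563353, 2.2376412027325165, -0.013729701411336153], "width": 0.06431248658586632}
```

```bash
cat > ik2.py <<'E'
from fk2 import *
V=np.array([0,0,.1990,0,.6013,.4636,0,.1917,.3529,0])
def FK(q): return fkg(q,V),Rot(q,-1)
def IK(p,R,q0,tol=1e-4):
    def res(q):
        pp,RR=FK(q); return np.concatenate([(pp-p)*3,Ro.from_matrix(RR.T@R).as_rotvec()])
    q0=np.clip(q0,LO+.02,HI-.02)
    r=least_squares(res,q0,bounds=(LO+.01,HI-.005)); return r.x,np.abs(r.fun).max()
def allik(p,R,n=30,seed=0):
    g=np.random.default_rng(seed); S=[]
    for _ in range(n):
        q0=np.array([g.uniform(-1.5,1.5),g.uniform(-.5,1),g.uniform(-1,1),g.uniform(-3,1.6),g.uniform(-2.5,-.05),g.uniform(-3,3)])
        q,e=IK(p,R,q0)
        if e<1e-3 and not any(np.abs(q-s).max()<.02 for s in S): S.append(q)
    return S
if __name__=='__main__':
    for b in (-.3,-.1,0,.1,.3):
        for nm,c,sd,bb in (('car',CAR,-1,-b),('car',CAR,1,-b),('sta',STA,1,b),('sta',STA,-1,b)):
            for s in (.058,.165):
                print(b,nm,sd,s,[q.round(2).tolist() for q in allik(*gpose(c,s,.0115,0,sd,bb),n=14)])
E
python3 ik2.py
```

```text
-0.3 car -1 0.058 [[-0.7, 0.47, -0.13, -0.92, -0.97, 1.51]]
-0.3 car -1 0.165 [[-0.78, 0.32, -0.16, -0.85, -1.1, 1.45]]
-0.3 car 1 0.058 [[-0.7, 0.47, -0.13, -0.92, -0.97, -1.63]]
-0.3 car 1 0.165 [[-0.78, 0.32, -0.16, -0.85, -1.1, -1.69]]
-0.3 sta 1 0.058 []
-0.3 sta 1 0.165 []
-0.3 sta -1 0.058 []
-0.3 sta -1 0.165 []
-0.1 car -1 0.058 [[-0.63, 0.38, -0.26, -0.94, -0.7, 1.49]]
-0.1 car -1 0.165 [[-0.7, 0.22, -0.29, -0.83, -0.83, 1.4]]
-0.1 car 1 0.058 [[-0.63, 0.38, -0.26, -0.94, -0.7, -1.65]]
-0.1 car 1 0.165 [[-0.7, 0.22, -0.29, -0.83, -0.83, -1.74]]
-0.1 sta 1 0.058 []
-0.1 sta 1 0.165 []
-0.1 sta -1 0.058 []
-0.1 sta -1 0.165 []
0 car -1 0.058 [[-0.58, 0.34, -0.32, -0.95, -0.56, 1.47]]
0 car -1 0.165 [[-0.64, 0.17, -0.36, -0.81, -0.69, 1.35]]
0 car 1 0.058 [[-0.58, 0.34, -0.32, -0.95, -0.56, -1.67]]
0 car 1 0.165 [[-0.64, 0.17, -0.36, -0.81, -0.69, -1.79]]
0 sta 1 0.058 [[0.06, 0.28, -0.49, -0.8, -0.16, -2.21]]
0 sta 1 0.165 [[0.16, 0.03, -0.7, -0.36, -0.15, -2.72]]
0 sta -1 0.058 [[0.06, 0.28, -0.49, -0.8, -0.16, 0.93]]
0 sta -1 0.165 [[0.16, 0.03, -0.7, -0.36, -0.15, 0.42]]
0
[... 172 characters left out ...]
1.7]]
0.1 car 1 0.165 [[-0.56, 0.12, -0.44, -0.77, -0.52, -1.88]]
0.1 sta 1 0.058 [[-0.07, 0.3, -0.4, -0.95, -0.37, -1.97]]
0.1 sta 1 0.165 [[-0.04, 0.07, -0.51, -0.72, -0.43, -2.24]]
0.1 sta -1 0.058 [[-0.07, 0.3, -0.4, -0.95, -0.37, 1.17]]
0.1 sta -1 0.165 [[-0.04, 0.07, -0.51, -0.72, -0.43, 0.91]]
0.3 car -1 0.058 [[-0.32, 0.28, -0.52, -0.83, -0.02, 1.18]]
0.3 car -1 0.165 []
0.3 car 1 0.058 [[-0.32, 0.28, -0.52, -0.83, -0.02, -1.96]]
0.3 car 1 0.165 []
0.3 sta 1 0.058 [[-0.24, 0.37, -0.29, -1.03, -0.69, -1.79]]
0.3 sta 1 0.165 [[-0.27, 0.17, -0.36, -0.91, -0.78, -1.93]]
0.3 sta -1 0.058 [[-0.24, 0.37, -0.29, -1.03, -0.69, 1.35]]
0.3 sta -1 0.165 [[-0.27, 0.17, -0.36, -0.91, -0.78, 1.21]]
```

Request:
step_arm:
  commands: "-3 25.7 30.5 0 0 0;-3 25.7 30.5 0 0 0;-3.1 25.7 30.5 0 0 0;0 0 0 0 0 0;0 0 0 0 0 0"

```text
t: 10.42
eef_pos: [0.4875, -0.331, 0.1725]
ee_rot: [-2.439, -0.079, -1.484]
force: [0.6, 0.2, 0.4]
width: 0.064
```

Run:
```python
from ik2 import *
s=logst(); print({k:np.round(s[k],4).tolist() for k in ['t','q','eef_pos','ee_rot','force','width']})
print(FK(np.array(s['q']))[0]-s['eef_pos'])
R=Ro.from_euler('xyz',s['ee_rot']).as_matrix()
for sg in (.165,.058):
    pre=gpose(CAR,sg,.0115,0,-1,-.1); print(R.T@(pre[0]-s['eef_pos'])*1e3, Ro.from_matrix(R.T@pre[1]).as_rotvec())
p=grab_frame('wrist'); save(p,'w8.png')
p=grab_frame('scene'); save(p,'c8.png')
from crop import crop
crop('c8','c8c',245,120,345,195)
# predict lid corners in wrist picture
import fit2; from fit2 import addw,proj
addw('w8',s)
for s_,n,y in ((.09,.023,-.06),(.09,.011,-.06),(.09,.023,.06),(.09,0.0,.0555),(.09,.0,-.0555)):
    print(s_,n,y,proj('w8',pose(CAR,s_,n,y,1,0)[0]).round(0))
```

```text
{'t': 10.425, 'q': [-0.5686, 0.1154, -0.4345, -0.7632, -0.5243, 1.2607], 'eef_pos': [0.4875, -0.331, 0.1725], 'ee_rot': [-2.4391, -0.0789, -1.484], 'force': [0.5821, 0.1628, 0.3701], 'width': 0.064}
[-5.12543652e-05  6.05954553e-05  6.82068018e-05]
[-3.92211355  0.13181445  4.89618795] [-0.00159931 -0.00428436 -0.00136772]
[-15.06163892   0.30059706 111.32564596] [-0.00159931 -0.00428436 -0.00136772]
0.09 0.023 -0.06 [[303. 140.]]
0.09 0.011 -0.06 [[322. 140.]]
0.09 0.023 0.06 [[305. 320.]]
0.09 0.0 0.0555 [[339. 314.]]
0.09 0.0 -0.0555 [[340. 148.]]
```

View pics/w8.png

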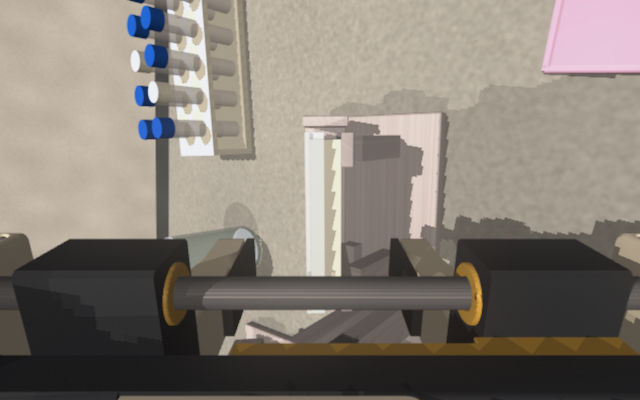

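View pics/c8c.png

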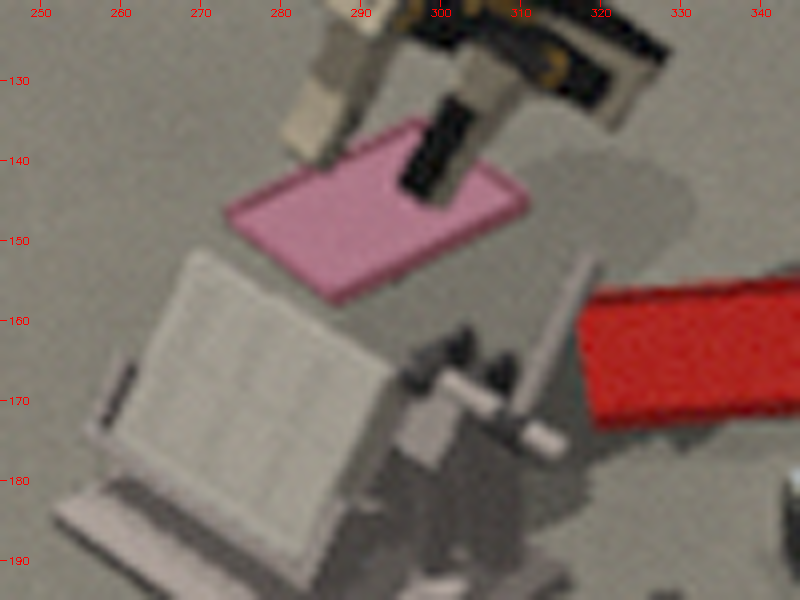

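```bash
python3 - <<'E'
from ik2 import *
import fit2; from fit2 import addw,proj
s=json.loads(open('log.jsonl').readlines()[-1]); addw('w8',s)
def w(L): return rz(CAR[2])@np.array(L)+np.array([CAR[0],CAR[1],0])
print('base',proj('w8',w([-.067,.0214-.0975,.012])).round(0),'lid',proj('w8',pose(CAR,.09,.023,-.06,1,0)[0]).round(0))
print('lip y-65?',proj('w8',pose(CAR,0,.027,-.066,1,0)[0]).round(0),proj('w8',pose(CAR,.034,.027,-.066,1,0)[0]).round(0),'rail',proj('w8',pose(CAR,.088,0,-.038,1,0)[0]).round(0),proj('w8',pose(CAR,.088,0,-.06,1,0)[0]).round(0))
E
python3 crop.py w8 w8c 290 95 460 225
```

```text
base [[443. 117.]] lid [[303. 140.]]
lip y-65? [[304. 132.]] [[302. 131.]] rail [[340. 175.]] [[340. 140.]]
```

View pics/w8c.png

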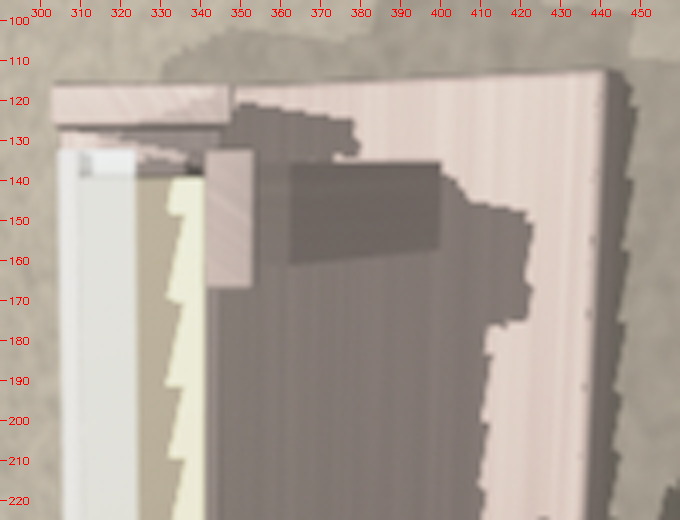

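```bash
cat > fit4.py <<'E'
from fit2 import *
L=[json.loads(l) for l in open('log.jsonl')]
addw('w6',L[-3]);addw('w8',L[-1]); print(L[-3]['t'],L[-1]['t'])
h=.0975
sc=[('scene',('b',1,-1),(252,184),h),('scene',('b',1,1),(290,209.5),h),
    ('side',('b',-1,-1),(419,287.5),h),('side',('b',1,-1),(435,256),h),
    ('scene',sn(.09,.023,-.060),(270,151.5)),('scene',sn(.09,.023,.060),(294,166.5)),('side',sn(.09,.023,-.060),(425.5,239.5))]
w6=[('w6',('b',1,1),(212.5,61.5),h),('w6',('b',1,-1),(46.5,62),h)]
w8=[('w8',('b',-1,-1),(441,112.5),h),('w8',sn(.09,.023,-.06),(304.5,132.5)),('w8',sn(.09,.011,-.06),(323.5,132.5)),('w8',sn(.088,0,-.06),(341,132)),('w8',sn(.088,0,-.038),(341,167)),('w8',sn(.09,.023,.0),(306.5,220))][:5]
x0=[.57,-.32,.16,0,.02]
fit(sc,x0,True);fit(sc+w6,x0,True);fit(sc+w6+w8,x0,True);fit(w6+w8,x0,True);fit(sc+w8,x0,True)
E
python3 fit4.py
```

```text
7.7 10.425
[ 0.5706 -0.318   0.1679 -0.0036  0.0218]
[[0.1, -1.3], [0.2, -0.4], [-0.3, -0.4], [0.5, -0.6], [-0.5, -0.5], [-0.3, -0.7], [-0.7, -0.3]]
[ 0.5707 -0.318   0.1621 -0.0022  0.0229]
[[-0.0, -1.0], [-0.1, 0.1], [-0.8, -0.9], [0.3, -1.0], [-0.5, -0.5], [-0.4, -0.6], [-0.8, -0.2], [0.7, -0.4], [-1.4, 0.2]]
[ 5.696e-01 -3.200e-01  1.692e-01 -2.000e-04  2.380e-02]
[[-0.3, -0.9], [-0.1, -0.1], [-0.1, -1.0], [0.6, -1.2], [-0.6, -0.9], [-0.4, -1.2], [-0.1, 0.3], [0.3, -0.7], [-1.6, 1.2], [0.4, 0.5], [-0.6, -0.0], [-0.1, -0.3], [0.2, 0.1], [0.3, 0.5]]
[ 0.5696 -0.32    0.1687 -0.      0.0238]
[[0.2, -0.4], [-1.7, 1.3], [0.2, 0.4], [-0.5, -0.1], [-0.0, -0.3], [0.2, 0.0], [0.3, 0.5]]
[ 5.693e-01 -3.198e-01  1.745e-01 -2.000e-04  2.370e-02]
[[-0.3, -0.9], [0.2, -0.1], [0.1, -1.0], [0.4, -1.2], [-0.6, -0.9], [-0.2, -1.2], [-0.1, 0.3], [0.3, 0.1], [-0.6, 0.1], [-0.1, -0.3], [0.1, -0.0], [0.4, 0.5]]
```

```bash
sed -i 's/^CAR=.*;STA/CAR=np.array([.5696,-.320,.169]);STA/' plan.py
python3 - <<'E'
from ik2 import *
s=json.loads(open('log.jsonl').readlines()[-1]); cur=(np.array(s['eef_pos']),Ro.from_euler('xyz',s['ee_rot']).as_matrix())
a=gpose(CAR,.150,.0115,0,-1,-.1);b=gpose(CAR,.058,.0115,0,-1,-.1)
show(rows([cur,a]+cpath(a,b,4)[1:])); print(b[0])
E
```

```text
0.2 1.4 19.4 -0.001 -0.013 -0.012;-2.3 0 22.8 0 0 0;-2.3 0 22.9 0 0 0;-2.3 0 22.9 0 0 0;-2.3 -0.1 22.9 0 0 0 

[ 0.55735227 -0.32148214  0.08639554]
```

Request:
step_arm:
  commands: "0.2 1.4 19.4 0 -0.013 -0.012;-2.3 0 22.8 0 0 0;-2.3 0 22.9 0 0 0;-2.3 0 22.9 0 0 0;-2.3 0 22.9 0 0 0;0 0 0 0 0 0;0 0 0 0 0 0"

```text
t: 11.4
eef_pos: [0.5574, -0.321, 0.0862]
ee_rot: [-2.44, -0.077, -1.465]
force: [0.2, -0.2, 0.6]
width: 0.064
```

Run:
```python
from ik2 import *
s=logst(); print({k:np.round(s[k],4).tolist() for k in ['t','q','eef_pos','ee_rot','force','width']})
R=Ro.from_euler('xyz',s['ee_rot']).as_matrix()
b=gpose(CAR,.058,.0115,0,-1,-.1); print(R.T@(b[0]-s['eef_pos'])*1e3, Ro.from_matrix(R.T@b[1]).as_rotvec())
p=grab_frame('wrist'); save(p,'w9.png')
p=grab_frame('side'); save(p,'s9.png')
from crop import crop
crop('s9','s9c',330,150,470,255)
```

```text
{'t': 11.4, 'q': [-0.5369, 0.3193, -0.3667, -0.9559, -0.4289, 1.4675], 'eef_pos': [0.5574, -0.321, 0.0862], 'ee_rot': [-2.4402, -0.0767, -1.4654], 'force': [0.1818, -0.1588, 0.6081], 'width': 0.064}
[ 0.50757633 -0.04865947 -0.17887569] [-0.00080311  0.00042903  0.00073824]
```

View pics/w9.png

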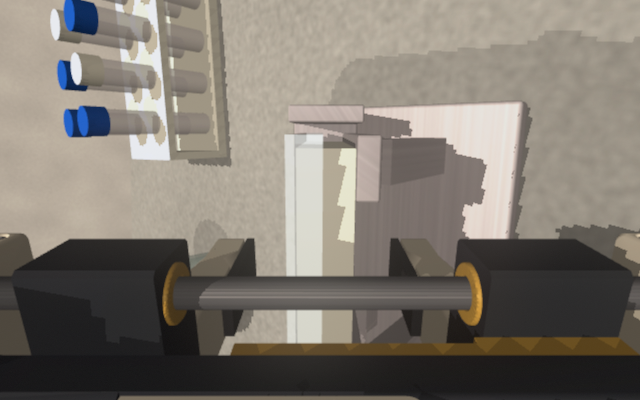

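View pics/s9c.png

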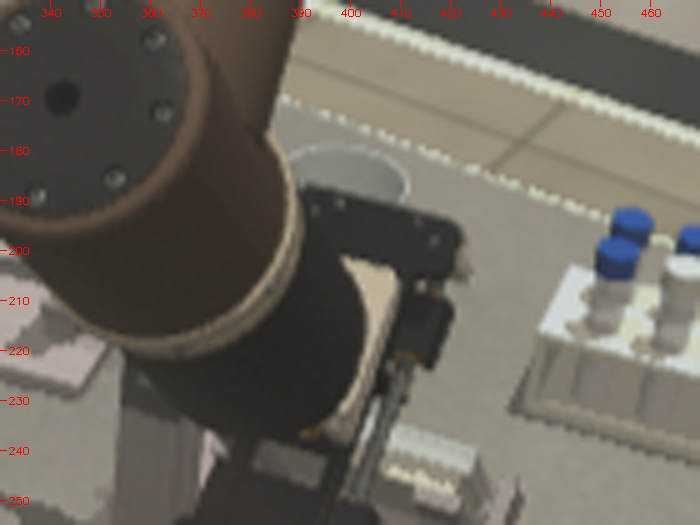

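Request:
step_arm:
  commands: "0 0 0 0 0 0;0 0 0 0 0 0;0 0 0 0 0 0;0 0 0 0 0 0;0 0 0 0 0 0;0 0 0 0 0 0"
  jaw: 0
  grip_force: 25

```text
t: 12.25
eef_pos: [0.5585, -0.3207, 0.0859]
ee_rot: [-2.439, -0.076, -1.466]
force: [4.1, 2.3, 4.7]
width: 0.0229
```

```bash
cat > mv2.py <<'E'
from ik2 import *
s=json.loads(open('log.jsonl').readlines()[-1])
b=.1
G=gpose(CAR,.058,.0115,0,-1,-b); L1=gpose(CAR,.058,.0145,0,-1,-b); L2=gpose(CAR,.110,.025,0,-1,-b)
S1=gpose(STA,.130,.030,0,1,b); S0=gpose(STA,.058,.0115,0,1,b)
q=np.array(s['q']); print(q.round(2))
for nm,p in (('G',G),('L1',L1),('L2',L2)):
    q,e=IK(*p,q); print(nm,p[0].round(3),q.round(2),e<1e-3)
    if nm=='L2': qL2=q
for dz in (.05,.1,.15,.2):
  for dx in (0,-.06,-.1): 
    U=(L2[0]+np.array([dx,0,dz]),L2[1]); q,e=IK(*U,qL2); print('up',dz,dx,U[0].round(3),q.round(2),e<1e-3)
qs=np.array([-.07,.3,-.4,-.95,-.37,-1.97])
for nm,p in (('S0',S0),('S1',S1)):
    qs,e=IK(*p,qs); print(nm,p[0].round(3),qs.round(2),e<1e-3)
for dz in (.05,.1,.15,.2):
  for dx in (0,-.06,-.1): 
    U=(S1[0]+np.array([dx,0,dz]),S1[1]); q,e=IK(*U,qs); print('up',dz,dx,U[0].round(3),q.round(2),e<1e-3)
E
python3 - <<'E'
from h import *
s=logst(); print({k:np.round(s[k],4).tolist() for k in ['t','q','eef_pos','ee_rot','force','width']})
E
python3 mv2.py
```

```text
{'t': 12.25, 'q': [-0.5366, 0.3208, -0.3652, -0.9582, -0.4289, 1.4686], 'eef_pos': [0.5585, -0.3207, 0.0859], 'ee_rot': [-2.4392, -0.0759, -1.4658], 'force': [4.0592, 2.2863, 4.6585], 'width': 0.0229}
[-0.54  0.32 -0.37 -0.96 -0.43  1.47]
G [ 0.557 -0.321  0.086] [-0.54  0.32 -0.37 -0.95 -0.43  1.46] True
L1 [ 0.56  -0.321  0.088] [-0.53  0.32 -0.36 -0.94 -0.43  1.45] True
L2 [ 0.535 -0.325  0.135] [-0.53  0.22 -0.39 -0.83 -0.47  1.32] True
up 0.05 0 [ 0.535 -0.325  0.185] [-0.49  0.14 -0.38 -0.7  -0.51  1.15] True
up 0.05 -0.06 [ 0.475 -0.325  0.185] [-0.58  0.08 -0.44 -0.75 -0.56  1.25] True
up 0.05 -0.1 [ 0.435 -0.325  0.185] [-0.65  0.04 -0.47 -0.77 -0.61  1.33] True
up 0.1 0 [ 0.535 -0.325  0.235] [-0.46  0.08 -0.37 -0.59 -0.56  1.  ] True
up 0.1 -0.06 [ 0.475 -0.325  0.235] [-0.54  0.01 -0.42 -0.63 -0.61  1.1 ] True
up 0.1 -0.1 [ 0.435 -0.325  0.235] [-0.61 -0.03 -0.45 -0.66 -0.66  1.17] True
up 0.15 0 [ 0.535 -0.325  0.285] [-0.44  0.02 -0.33 -0.5  -0.63  0.89] True
up 0.15 -0.06 [ 0.475 -0.325  0.285] [-0.52 -0.05 -0.38 -0.55 -0.68  0.98] True
up 0.15 -0.1 [ 0.435 -0.325  0.2
[... 650 characters left out ...]
e
up 0.1 0 [ 0.6   -0.061  0.253] [ 0.05 -0.   -0.44 -0.48 -0.5  -2.57] True
up 0.1 -0.06 [ 0.54  -0.061  0.253] [ 0.07 -0.11 -0.55 -0.46 -0.5  -2.59] True
up 0.1 -0.1 [ 0.5   -0.061  0.253] [ 0.08 -0.19 -0.62 -0.43 -0.5  -2.63] True
up 0.15 0 [ 0.6   -0.061  0.303] [ 0.07 -0.05 -0.4  -0.39 -0.58 -2.67] True
up 0.15 -0.06 [ 0.54  -0.061  0.303] [ 0.09 -0.17 -0.51 -0.37 -0.58 -2.71] True
up 0.15 -0.1 [ 0.5   -0.061  0.303] [ 0.11 -0.25 -0.57 -0.34 -0.59 -2.75] True
up 0.2 0 [ 0.6   -0.061  0.353] [ 0.08 -0.1  -0.35 -0.33 -0.67 -2.75] True
up 0.2 -0.06 [ 0.54  -0.061  0.353] [ 0.1  -0.21 -0.44 -0.31 -0.68 -2.78] True
up 0.2 -0.1 [ 0.5   -0.061  0.353] [ 0.12 -0.29 -0.51 -0.29 -0.69 -2.82] True
```

```bash
cat >> mv2.py <<'E'
print('-----')
Uc=(L2[0]+np.array([0,0,.2]),L2[1]);Us=(S1[0]+np.array([-.03,0,.2]),S1[1])
qc,e1=IK(*Uc,qL2);qs2,e2_=IK(*Us,np.array([.09,-.15,-.4,-.32,-.68,-2.76])); print(e1,e2_,qc.round(2),qs2.round(2))
show(rows([G,L1]+cpath(L1,L2,3)[1:]+cpath(L2,Uc,6)[1:]))
n=24
J=[FK(qc+(qs2-qc)*(.5-.5*np.cos(np.pi*k/n))) for k in range(n+1)]
rs=rows(J); print(max(np.abs(a).max() for a,b in rs),max(np.linalg.norm(b) for a,b in rs)); print([p.round(2).tolist() for p,R in J][::4]); print([(p+.06*R[:,2]).round(2).tolist() for p,R in J][::4])
show(rs)
E
python3 mv2.py | sed -n '/-----/,$p'
```

```text
-----
7.157985369015987e-12 1.1839923808275168e-10 [-0.42 -0.02 -0.28 -0.44 -0.71  0.8 ] [ 0.09 -0.15 -0.39 -0.32 -0.67 -2.76]
0 -3 0 0 0 0;1.7 -3.5 -17.2 0 0 0;1.8 -3.5 -17.3 0 0 0;1.7 -3.5 -17.2 0 0 0;2.5 -21.4 -25.5 0 0 0;2.6 -21.4 -25.4 0 0 0;2.5 -21.5 -25.4 0 0 0;2.6 -21.4 -25.4 0 0 0 

2.5 -21.4 -25.4 0 0 0;2.6 -21.5 -25.4 0 0 0 

16.9 0.2016457289406349
[[0.53, -0.33, 0.33], [0.54, -0.31, 0.34], [0.56, -0.26, 0.34], [0.57, -0.19, 0.34], [0.57, -0.13, 0.35], [0.57, -0.08, 0.35], [0.57, -0.06, 0.35]]
[[0.57, -0.32, 0.29], [0.58, -0.31, 0.29], [0.59, -0.25, 0.29], [0.61, -0.18, 0.3], [0.61, -0.11, 0.3], [0.61, -0.06, 0.31], [0.61, -0.05, 0.31]]
-1.1 -0.5 0.2 0 -0.001 0.013;-3.2 -1.5 0.6 0 -0.003 0.04;-5.4 -2.2 1.1 0 -0.006 0.064;-7.7 -2.5 1.4 0 -0.007 0.09;-9.8 -2.1 1.7 -0.002 -0.009 0.112;-11.9 -1.1 2 -0.004 -0.01 0.133;-13.4 0.8 2.2 -0.005 -0.011 0.151;-14.5 3.5 2.5 -0.008 -0.01 0.168 

-14.6 6.4 2.5 -0.011 -0.01 0.181;-13.6 9.8 2.7 -0.014 -0.008 0.191;-11.6 12.7 2.7 -0.015 -0.005 0.198;-8.6 15.2 2.7 -0.016 -0.002 0.201;-5 16.5 2.7 -0.016 0.002 0.201;-1.1 16.9 2.5 -0.015 0.005 0.198;2.4 16 2.4 -0.014 0.008 0.191;5.4 14.3 2.3 -0.01 0.01 0.181 

7.5 11.9 2.1 -0.009 0.011 0.168;8.6 9.2 1.9 -0.006 0.01 0.151;8.8 6.7 1.6 -0.003 0.011 0.133;8.1 4.5 1.3 -0.002 0.008 0.112;6.8 2.8 1.1 0 0.008 0.09;5.1 1.5 0.8 -0.001 0.005 0.065;3.2 0.7 0.5 0.001 0.003 0.039;1 0.2 0.1 0 0.001 0.013
```

Request:
step_arm:
  commands: "0 -3 0 0 0 0;1.7 -3.5 -17.2 0 0 0;1.8 -3.5 -17.3 0 0 0;1.7 -3.5 -17.2 0 0 0;2.5 -21.4 -25.5 0 0 0;2.6 -21.4 -25.4 0 0 0;2.5 -21.5 -25.4 0 0 0;2.6 -21.4 -25.4 0 0 0"

```text
t: 13.25
eef_pos: [0.5335, -0.3246, 0.2665]
ee_rot: [-2.444, -0.075, -1.466]
force: [1.3, -0.8, -1.4]
width: 0.023
```

Request:
step_arm:
  commands: "2.5 -21.4 -25.4 0 0 0;2.6 -21.5 -25.4 0 0 0;0 0 0 0 0 0;0 0 0 0 0 0"

```text
t: 13.75
eef_pos: [0.5338, -0.3245, 0.3318]
ee_rot: [-2.443, -0.074, -1.466]
force: [0.4, -0.3, -1.2]
width: 0.0229
```

```bash
sed -i 's/^J=.*/t=np.minimum(np.minimum(np.arange(1,n+1),np.arange(n,0,-1))\/4,1);t=np.concatenate([[0],np.cumsum(t)])\/t.sum();J=[FK(qc+(qs2-qc)*k) for k in t]/' mv2.py
python3 - <<'E'
from ik2 import *
s=get_state(); print({k:np.round(s[k],4).tolist() for k in ['t','q','eef_pos','ee_rot','force','width']})
print(np.array(s['eef_pos']))
p=grab_frame('wrist'); save(p,'w10.png')
p=grab_frame('side'); save(p,'s10.png')
E
python3 mv2.py | sed -n '/-----/,$p'
```

```text
{'t': 13.75, 'q': [-0.4237, -0.0212, -0.2832, -0.439, -0.7048, 0.8042], 'eef_pos': [0.5338, -0.3245, 0.3318], 'ee_rot': [-2.4432, -0.0741, -1.4658], 'force': [0.4139, -0.3235, -1.2449], 'width': 0.0229}
[ 0.53378755 -0.32454081  0.33179071]
-----
7.157985369015987e-12 1.1839923808275168e-10 [-0.42 -0.02 -0.28 -0.44 -0.71  0.8 ] [ 0.09 -0.15 -0.39 -0.32 -0.67 -2.76]
0 -3 0 0 0 0;1.7 -3.5 -17.2 0 0 0;1.8 -3.5 -17.3 0 0 0;1.7 -3.5 -17.2 0 0 0;2.5 -21.4 -25.5 0 0 0;2.6 -21.4 -25.4 0 0 0;2.5 -21.5 -25.4 0 0 0;2.6 -21.4 -25.4 0 0 0 

2.5 -21.4 -25.4 0 0 0;2.6 -21.5 -25.4 0 0 0 

13.1 0.1475567687366459
[[0.53, -0.33, 0.33], [0.55, -0.29, 0.34], [0.56, -0.24, 0.34], [0.57, -0.19, 0.34], [0.57, -0.14, 0.35], [0.57, -0.09, 0.35], [0.57, -0.06, 0.35]]
[[0.57, -0.32, 0.29], [0.58, -0.29, 0.29], [0.6, -0.24, 0.3], [0.61, -0.18, 0.3], [0.61, -0.13, 0.3], [0.61, -0.08, 0.31], [0.61, -0.05, 0.31]]
-3 -1.4 0.6 0 -0.003 0.037;-6.1 -2.7 1.1 0 -0.006 0.073;-9.4 -3.1 1.8 -0.001 -0.009 0.11;-12.9 -2.6 2.2 -0.002 -0.011 0.147;-13.1 -0.4 2.2 -0.005 -0.011 0.147;-13 1.7 2.1 -0.006 -0.011 0.147;-12.4 3.8 2.2 -0.008 -0.009 0.147;-11.6 5.7 2.1 -0.009 -0.007 0.147 

-10.5 7.5 2.1 -0.01 -0.007 0.147;-9 9.1 2 -0.011 -0.004 0.147;-7.5 10.3 2 -0.011 -0.003 0.146;-5.6 11.4 2 -0.012 -0.001 0.147;-3.7 12.1 2 -0.012 0.001 0.147;-1.6 12.4 1.9 -0.011 0.003 0.147;0.4 12.6 1.9 -0.011 0.004 0.147;2.4 12.2 1.9 -0.01 0.007 0.147 

4.3 11.6 1.8 -0.009 0.007 0.146;6.1 10.7 1.9 -0.008 0.01 0.147;7.8 9.5 1.8 -0.006 0.01 0.147;9.2 8.1 1.8 -0.005 0.011 0.147;10.3 6.4 1.7 -0.003 0.011 0.147;8.3 3.5 1.4 0 0.009 0.11;5.8 1.7 0.9 0 0.006 0.073;3 0.6 0.4 0 0.003 0.037
```

View pics/w10.png

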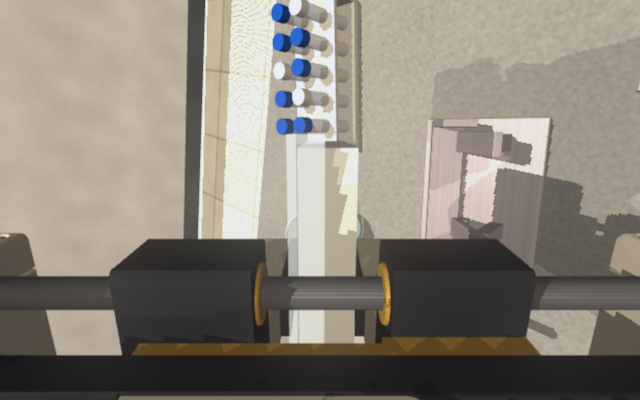

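View pics/s10.png

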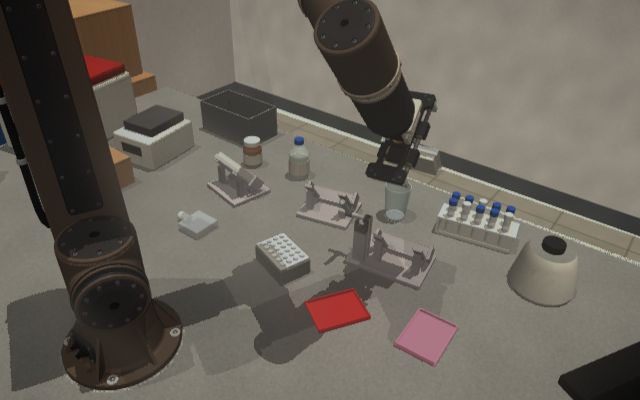

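Request:
step_arm:
  commands: "-3 -1.4 0.6 0 -0.003 0.037;-6.1 -2.7 1.1 0 -0.006 0.073;-9.4 -3.1 1.8 -0.001 -0.009 0.11;-12.9 -2.6 2.2 -0.002 -0.011 0.147;-13.1 -0.4 2.2 -0.005 -0.011 0.147;-13 1.7 2.1 -0.006 -0.011 0.147;-12.4 3.8 2.2 -0.008 -0.009 0.147;-11.6 5.7 2.1 -0.009 -0.007 0.147"

```text
t: 14.85
eef_pos: [0.5583, -0.242, 0.338]
ee_rot: [-2.679, 0.545, -2.239]
force: [0.3, 0.5, -0.9]
width: 0.0228
```

Request:
step_arm:
  commands: "-10.5 7.5 2.1 -0.01 -0.007 0.147;-9 9.1 2 -0.011 -0.004 0.147;-7.5 10.3 2 -0.011 -0.003 0.146;-5.6 11.4 2 -0.012 -0.001 0.147;-3.7 12.1 2 -0.012 0.001 0.147;-1.6 12.4 1.9 -0.011 0.003 0.147;0.4 12.6 1.9 -0.011 0.004 0.147;2.4 12.2 1.9 -0.01 0.007 0.147"

```text
t: 15.85
eef_pos: [0.5714, -0.1406, 0.3452]
ee_rot: [2.67, 0.537, 2.64]
force: [0.4, 0.1, -1.1]
width: 0.0227
```

Request:
step_arm:
  commands: "4.3 11.6 1.8 -0.009 0.007 0.146;6.1 10.7 1.9 -0.008 0.01 0.147;7.8 9.5 1.8 -0.006 0.01 0.147;9.2 8.1 1.8 -0.005 0.011 0.147;10.3 6.4 1.7 -0.003 0.011 0.147;8.3 3.5 1.4 0 0.009 0.11;5.8 1.7 0.9 0 0.006 0.073;3 0.6 0.4 0 0.003 0.037"

```text
t: 16.85
eef_pos: [0.5695, -0.0607, 0.3506]
ee_rot: [2.444, -0.079, 1.879]
force: [-0.0, -0.1, -1.6]
width: 0.0227
```

Run:
```python
from ik2 import *
s=logst(); print({k:np.round(s[k],4).tolist() for k in ['t','q','eef_pos','ee_rot','force','width']})
cur=(np.array(s['eef_pos']),Ro.from_euler('xyz',s['ee_rot']).as_matrix())
S1=gpose(STA,.130,.030,0,1,.1)
d=rows([cur,S1]); print(d)
show(rows(cpath(cur,S1,6)))
p=grab_frame('wrist'); save(p,'w11.png')
```

```text
{'t': 16.85, 'q': [0.0903, -0.1492, -0.398, -0.3247, -0.6706, -2.7652], 'eef_pos': [0.5695, -0.0607, 0.3506], 'ee_rot': [2.4437, -0.0793, 1.879], 'force': [-0.016, -0.1406, -1.5661], 'width': 0.0227}
[(array([ -25.5, -103.7,  168.5]), array([-0.003, -0.001, -0.003]))]
-4.3 -17.3 28.1 0 0 0;-4.2 -17.3 28.1 -0.001 0 -0.001;-4.2 -17.3 28 0 -0.001 0;-4.2 -17.3 28.1 -0.001 0 -0.001;-4.2 -17.3 28.1 0 0 0;-4.2 -17.4 28 -0.001 0 -0.001
```

View pics/w11.png

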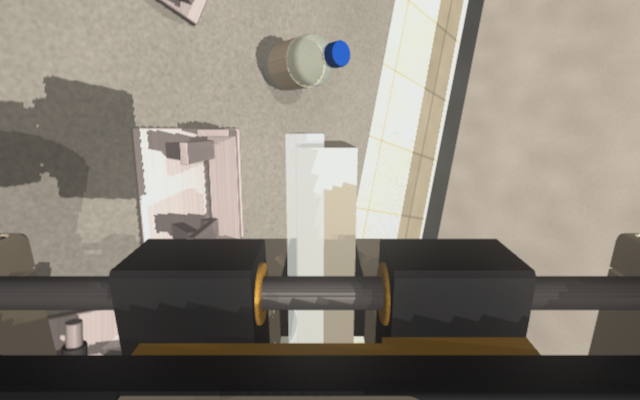

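Request:
step_arm:
  commands: "-4.3 -17.3 28.1 0 0 0;-4.2 -17.3 28.1 -0.001 0 -0.001;-4.2 -17.3 28 0 0 0;-4.2 -17.3 28.1 -0.001 0 -0.001;-4.2 -17.3 28.1 0 0 0;-4.2 -17.4 28 -0.001 0 -0.001;0 0 0 0 0 0;0 0 0 0 0 0"

```text
t: 17.9
eef_pos: [0.6011, -0.0622, 0.1556]
ee_rot: [2.438, -0.075, 1.882]
force: [0.7, -0.5, -1.3]
width: 0.0231
```

Run:
```python
from ik2 import *
s=logst(); print({k:np.round(s[k],4).tolist() for k in ['t','q','eef_pos','ee_rot','force','width']})
cur=(np.array(s['eef_pos']),Ro.from_euler('xyz',s['ee_rot']).as_matrix())
S1=gpose(STA,.130,.030,0,1,.1)
print(rows([cur,S1]))
for n in ('wrist','side','scene'):
    p=grab_frame(n); save(p,n[0]*2+'12.png')
from crop import crop
crop('ww12','ww12c',120,90,380,250)
crop('ss12','ss12c',280,140,390,230)
crop('ss12','ss12c',280,140,390,230)
crop('ss12','ss12c',280,140,390,230)
```

```text
{'t': 17.9, 'q': [-0.0266, 0.1432, -0.4601, -0.745, -0.4071, -2.2219], 'eef_pos': [0.6011, -0.0622, 0.1556], 'ee_rot': [2.4384, -0.075, 1.8824], 'force': [0.6944, -0.4802, -1.2578], 'width': 0.0231}
[(array([ 1. , -2. ,  1.2]), array([ 0.002, -0.   ,  0.003]))]
```

View pics/ww12.png

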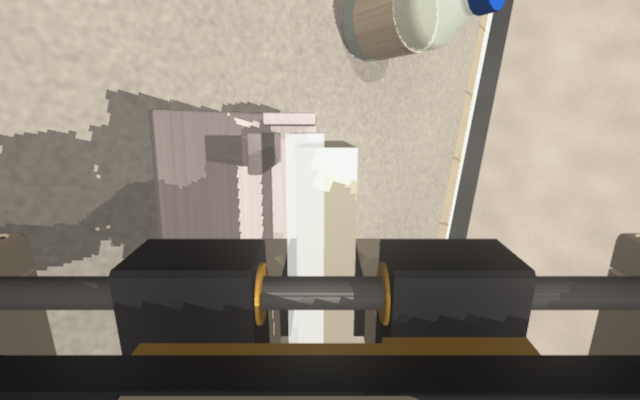

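View pics/ss12c.png

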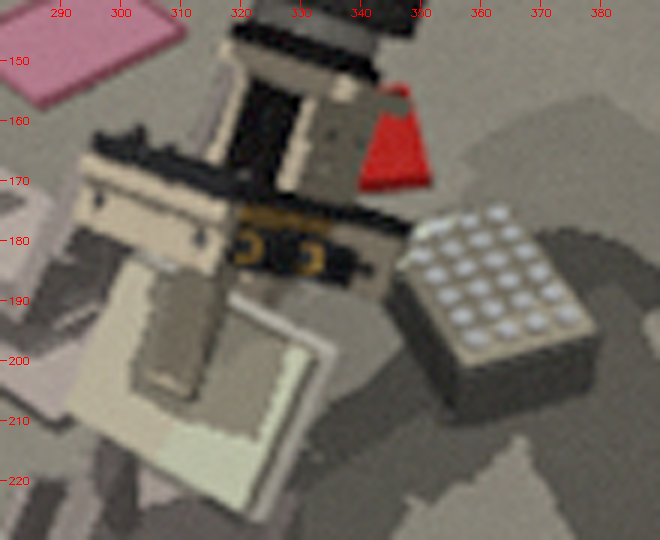

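```bash
python3 crop.py ww12 ww12c 140 95 380 245
python3 - <<'E'
from ik2 import *
from fit2 import addw,proj
s=json.loads(open('log.jsonl').readlines()[-1]); addw('w',s)
def w(L): return rz(STA[2])@np.array(L)+np.array([STA[0],STA[1],0])
for nm,P in dict(base_mp=w([-.065,.075,.012]),base_pp=w([.065,.075,.012]),rail60=pose(STA,.088,0,.06,1,0)[0],rail38=pose(STA,.088,0,.038,1,0)[0],cheekin=pose(STA,.034,.027,.065,1,0)[0],cheek0=pose(STA,0,.027,.065,1,0)[0]).items(): print(nm,proj('w',P).round(1))
E
```

```text
base_mp [[150.1 108.1]]
base_pp [[310.6 114.8]]
rail60 [[259.  132.3]]
rail38 [[260.2 174.9]]
cheekin [[313.6 124.8]]
cheek0 [[314.5 125.7]]
```

View pics/ww12c.png

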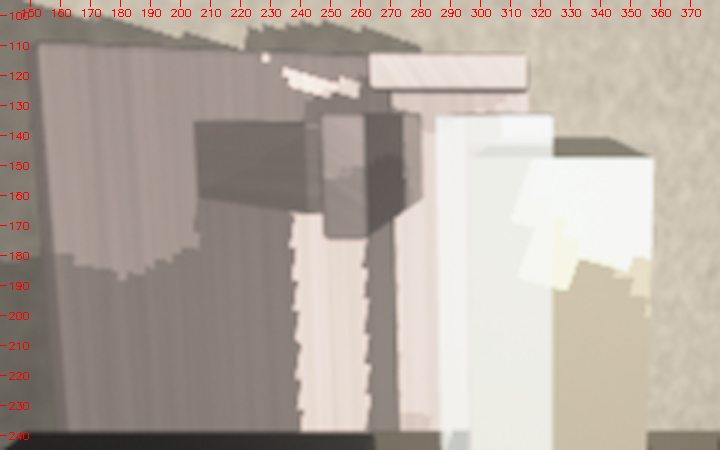

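Run:
```python
from ik2 import *
from fit2 import addw,proj
s=json.loads(open('log.jsonl').readlines()[-1]); addw('w',s)
S1=gpose(STA,.130,.030,0,1,.1); R=Ro.from_euler('xyz',s['ee_rot']).as_matrix()
def lidpt(ds,dn,dy): # dish pose if stand-aligned with grasp at S1, then follow the measured tool
    P=pose(STA,.130-.058+ds,.030-.0115+dn,dy,1,0)[0]; t=S1[1].T@(P-S1[0]); return R@t+s['eef_pos']
for ds,dn,dy in ((.09,0,.06),(.09,.012,.06),(.0855,.023,.0555),(.09,0,.0),(0.09,0,.02)): print(ds,dn,dy,proj('w',lidpt(ds,dn,dy)).round(1))
```

```text
0.09 0 0.06 [[283.5 136.1]]
0.09 0.012 0.06 [[322.3 136.1]]
0.0855 0.023 0.0555 [[356.2 150. ]]
0.09 0 0.0 [[286.9 315.3]]
0.09 0 0.02 [[285.9 259.1]]
```

Run:
```python
from ik2 import *
s=json.loads(open('log.jsonl').readlines()[-1])
cur=(np.array(s['eef_pos']),Ro.from_euler('xyz',s['ee_rot']).as_matrix())
A=gpose(STA,.066,.0145,-.001,1,.1); show(rows(cpath(cur,A,5)))
```

```text
-1.3 -3.5 13 0 0 0.001;-1.3 -3.6 12.9 0.001 0 0;-1.2 -3.5 13 0 0 0.001;-1.3 -3.5 12.9 0.001 0 0;-1.3 -3.5 13 0 0 0.001
```

Request:
step_arm:
  commands: "-1.3 -3.5 13 0 0 0.001;-1.3 -3.6 12.9 0.001 0 0;-1.2 -3.5 13 0 0 0.001;-1.3 -3.5 12.9 0.001 0 0;-1.3 -3.5 13 0 0 0.001;0 0 0 0 0 0;0 0 0 0 0 0;0 0 0 0 0 0"

```text
t: 19.05
eef_pos: [0.6286, -0.0546, 0.095]
ee_rot: [2.439, -0.077, 1.881]
force: [-0.1, 1.0, -1.6]
width: 0.0227
```

Run:
```python
from ik2 import *
s=logst(); print({k:np.round(s[k],4).tolist() for k in ['t','q','eef_pos','ee_rot','force','width']})
cur=(np.array(s['eef_pos']),Ro.from_euler('xyz',s['ee_rot']).as_matrix())
for sg,n in ((.066,.0145),(.059,.0115),(.057,.0115)): print(rows([cur,gpose(STA,sg,n,-.001,1,.1)]))
p=grab_frame('wrist'); save(p,'w13.png')
p=grab_frame('side'); save(p,'s13.png'); p=grab_frame('scene'); save(p,'c13.png')
from crop import crop
crop('w13','w13c',140,95,380,245); crop('c13','c13c',260,150,360,270); crop('s13','s13c',280,160,390,235)
```

```text
{'t': 19.05, 'q': [-0.0686, 0.2802, -0.4088, -0.9284, -0.3749, -1.9986], 'eef_pos': [0.6286, -0.0546, 0.095], 'ee_rot': [2.4391, -0.0767, 1.8808], 'force': [-0.0852, 1.0463, -1.5719], 'width': 0.0227}
[(array([-0.6, -0.4,  0.3]), array([ 0.002, -0.   ,  0.   ]))]
[(array([-1.3, -3.4,  7.2]), array([ 0.002, -0.   ,  0.   ]))]
[(array([-1.5, -3.4,  9.2]), array([ 0.002, -0.   ,  0.   ]))]
```

View pics/w13c.png

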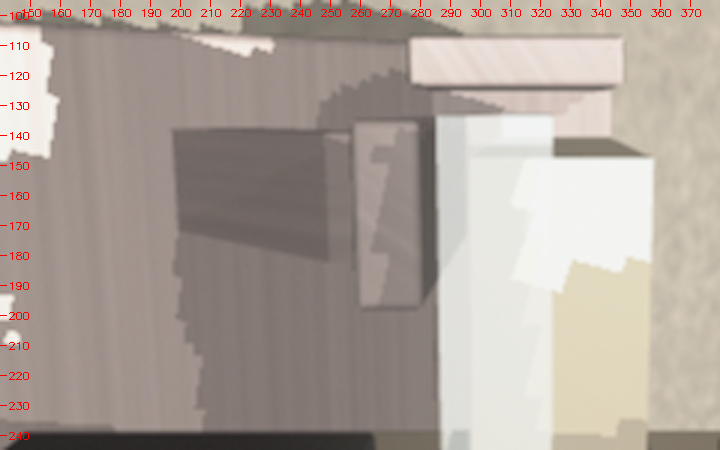

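View pics/c13c.png

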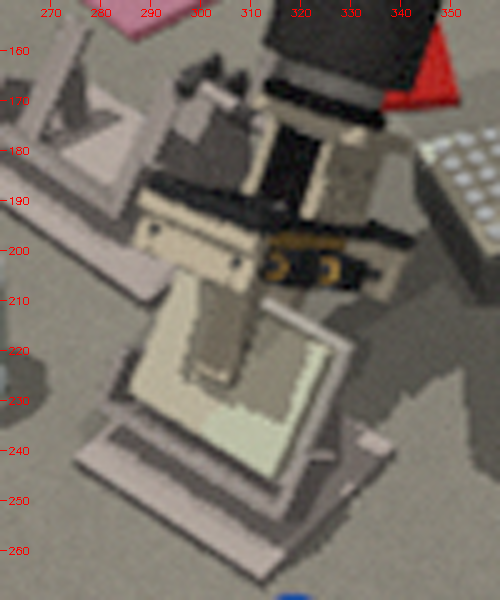

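View pics/s13c.png

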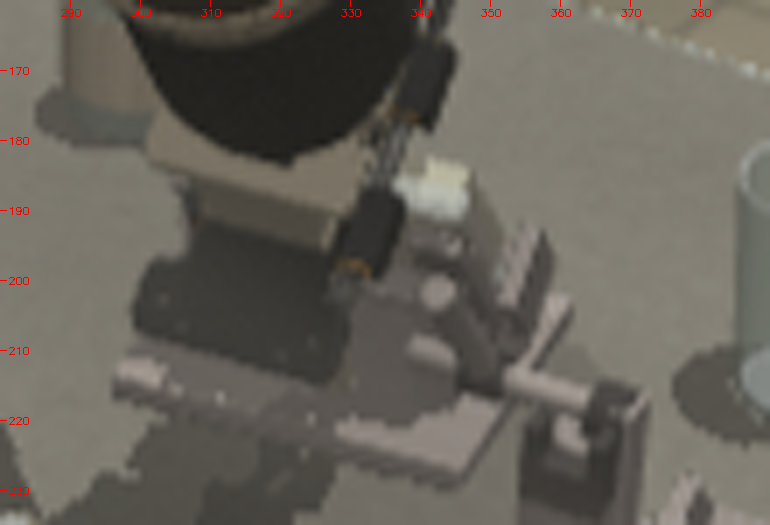

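Request:
step_arm:
  commands: "-0.6 -1.2 2.5 0.001 0 0;-0.4 -1 2.5 0.001 0 0;-0.3 -0.8 2 0 0 0;0 0 0 0 0 0;0 0 0 0 0 0"

```text
t: 19.82
eef_pos: [0.6317, -0.0548, 0.087]
ee_rot: [2.441, -0.077, 1.88]
force: [5.1, 0.8, 0.5]
width: 0.023
```

Run:
```python
from ik2 import *
s=logst(); print({k:np.round(s[k],4).tolist() for k in ['t','eef_pos','ee_rot','force','moment','width']})
cur=(np.array(s['eef_pos']),Ro.from_euler('xyz',s['ee_rot']).as_matrix())
print(rows([cur,gpose(STA,.058,.0115,-.001,1,.1)]))
p=grab_frame('wrist'); save(p,'w14.png'); p=grab_frame('scene'); save(p,'c14.png')
from crop import crop
crop('w14','w14c',240,95,380,185); crop('c14','c14c',270,190,350,265)
```

```text
{'t': 19.825, 'eef_pos': [0.6317, -0.0548, 0.087], 'ee_rot': [2.4413, -0.0767, 1.8803], 'force': [5.1185, 0.7512, 0.4806], 'moment': [-0.8389, 0.6882, 0.0296], 'width': 0.023}
[(array([ 0.3, -0.5,  0.4]), array([-0., -0., -0.]))]
```

View pics/w14c.png

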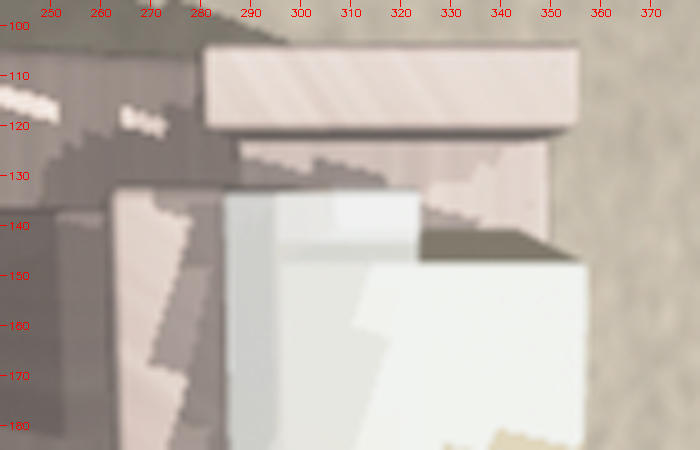

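View pics/c14c.png

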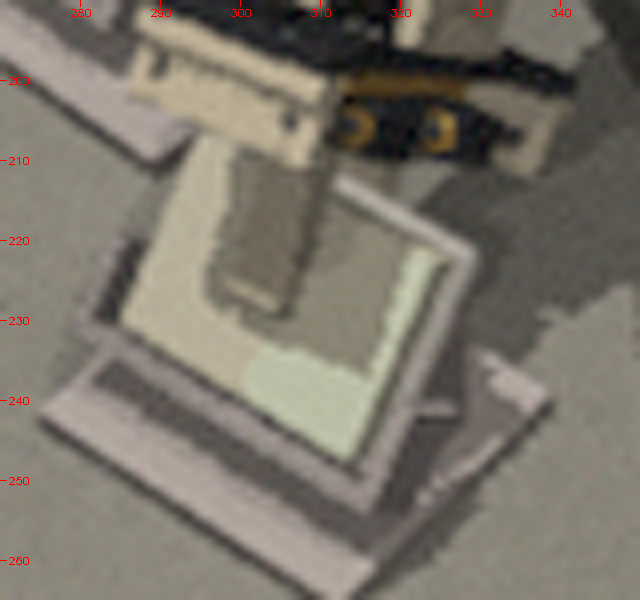

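Request:
step_arm:
  commands: "0 0.6 1 0 0 0;0 0 1 0 0 0;0 0 0 0 0 0"

```text
t: 20.3
eef_pos: [0.6324, -0.0541, 0.0859]
ee_rot: [2.442, -0.077, 1.88]
force: [-1.6, 0.2, 6.3]
width: 0.0225
```

Run:
```python
from ik2 import *
s=logst(); print({k:np.round(s[k],4).tolist() for k in ['t','eef_pos','ee_rot','force','moment','width']})
cur=(np.array(s['eef_pos']),Ro.from_euler('xyz',s['ee_rot']).as_matrix())
print(rows([cur,gpose(STA,.058,.0115,-.001,1,.1)]), cur[1].T@np.array(s['force']))
```

```text
{'t': 20.3, 'eef_pos': [0.6324, -0.0541, 0.0859], 'ee_rot': [2.4418, -0.0774, 1.8803], 'force': [-1.5805, 0.2233, 6.2857], 'moment': [-0.4692, 0.905, 0.112], 'width': 0.0225}
[(array([-0.1, -0.5, -1.1]), array([-0.001, -0.001, -0.   ]))] [ 1.17808215  2.90226273 -5.6786054 ]
```

Request:
step_arm:
  commands: "0 0 0 0 0 0;0 0 0 0 0 0;0 0 0 0 0 0;0 0 0 0 0 0;0 0 0 0 0 0"
  jaw: 56

```text
t: 20.92
eef_pos: [0.6324, -0.0541, 0.0853]
ee_rot: [2.443, -0.078, 1.88]
force: [-0.8, 1.1, 0.5]
width: 0.0557
```

Run:
```python
from ik2 import *
s=logst(); print({k:np.round(s[k],4).tolist() for k in ['t','eef_pos','ee_rot','force','moment','width']})
p=grab_frame('wrist'); save(p,'w15.png'); p=grab_frame('scene'); save(p,'c15.png')
from crop import crop
crop('c15','c15c',270,190,350,265)
S=gpose(STA,.058,.0115,-.001,1,.1)
U1=gpose(STA,.16,.0115,-.001,1,.1)
show(rows(cpath(S,U1,4)))
```

```text
{'t': 20.925, 'eef_pos': [0.6324, -0.0541, 0.0853], 'ee_rot': [2.4426, -0.0775, 1.8803], 'force': [-0.7739, 1.0915, 0.542], 'moment': [-0.9642, 2.0111, 0.0429], 'width': 0.0557}
2.5 0 -25.4 0 0 0;2.6 0 -25.4 0 0 0;2.5 0 -25.3 0 0 0;2.6 0 -25.4 0 0 0
```

View pics/w15.png

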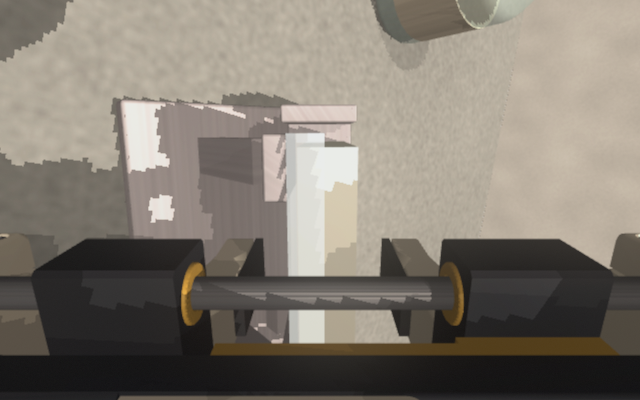

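View pics/c15c.png

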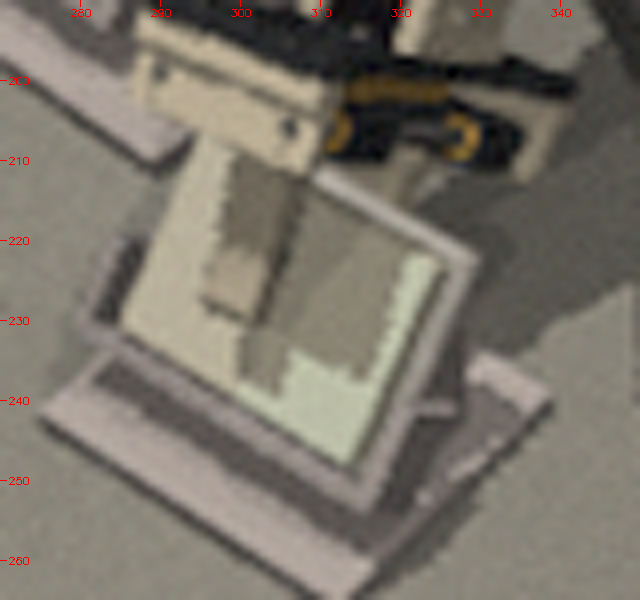

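Request:
step_arm:
  commands: "1 0 -12 0 0 0;2.5 0 -25 0 0 0;2.5 0 -25 0 0 0;2.5 0 -25 0 0 0;2.5 0 -25 0 0 0;0 20 -30 0 0 0;0 20 -30 0 0 0;0 20 -30 0 0 0"

```text
t: 22.02
eef_pos: [0.5526, -0.0837, 0.2808]
ee_rot: [2.442, -0.077, 1.88]
force: [0.8, -0.8, -0.3]
width: 0.0566
```

Run:
```python
from ik2 import *
s=logst(); print({k:np.round(s[k],4).tolist() for k in ['t','eef_pos','ee_rot','force','moment','width']})
p=grab_frame('wrist'); save(p,'w16.png'); p=grab_frame('scene'); save(p,'c16.png'); p=grab_frame('side'); save(p,'s16.png')
from crop import crop
crop('c16','c16c',250,130,350,265);crop('s16','s16c',280,160,440,280)
```

```text
{'t': 22.025, 'eef_pos': [0.5526, -0.0837, 0.2808], 'ee_rot': [2.4417, -0.0768, 1.8801], 'force': [0.797, -0.7516, -0.3239], 'moment': [-0.9405, 1.9075, -0.0256], 'width': 0.0566}
```

View pics/w16.png

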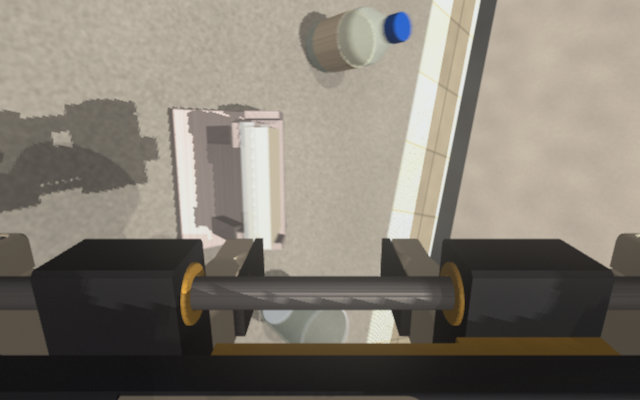

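View pics/c16c.png

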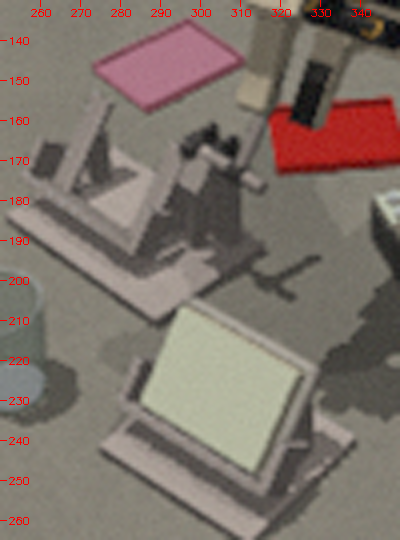

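View pics/s16c.png

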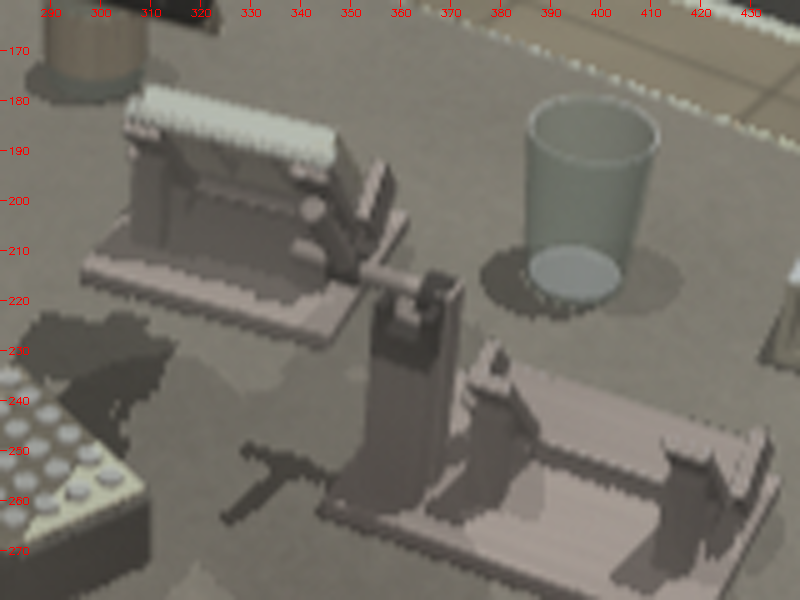

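Request:
step_arm:
  commands: "0 0 0 0 0 0;0 0 0 0 0 0"

```text
t: 22.42
eef_pos: [0.5531, -0.0835, 0.2779]
ee_rot: [2.444, -0.078, 1.88]
force: [0.4, -1.1, 0.2]
width: 0.0561
```

Run:
```python
from ik2 import *
from fit2 import addw,proj
s=logst(); p=grab_frame('wrist'); save(p,'w17.png'); addw('w17',s)
from crop import crop
crop('w17','w17c',160,95,300,255); crop('s16','s16d',320,180,380,225); crop('c16','c16d',290,145,330,185)
for n in (0,.012,.023):
  for ss in (0,.09):
    for y in (-.06,.06): print(ss,n,y,[proj(c,pose(STA,ss,n,y,1,0)[0]).round(1).tolist() for c in ('w17','side','scene')])
for nm,P in dict(rail60=(.088,0,.06),rail38=(.088,0,.038),railm60=(.088,0,-.06),railm38=(.088,0,-.038),cheek=(.0,.027,.065)).items(): print(nm,proj('w17',pose(STA,*P,1,0)[0]).round(1))
for sl in (.036,.039,.042):
  for th in (.7,.8,.9,1.0):
    P=rz(CAR[2])@np.array([-.023-.076*np.cos(th),.09+sl,.122+.076*np.sin(th)])+[CAR[0],CAR[1],0]; print(sl,th,[proj(c,P).round(1).tolist() for c in ('side','scene')])
```

```text
0 0 -0.06 [[[261.0, 230.3]], [[351.5, 203.6]], [[288.0, 230.1]]]
0 0 0.06 [[[257.6, 124.5]], [[312.4, 193.5]], [[318.4, 248.9]]]
0.09 0 -0.06 [[[244.2, 256.5]], [[345.4, 193.3]], [[299.2, 203.6]]]
0.09 0 0.06 [[[238.7, 122.0]], [[304.1, 182.9]], [[330.6, 221.5]]]
0 0.012 -0.06 [[[271.4, 230.3]], [[352.8, 199.7]], [[285.8, 230.2]]]
0 0.012 0.06 [[[268.5, 124.4]], [[313.7, 189.7]], [[316.4, 249.2]]]
0.09 0.012 -0.06 [[[257.4, 256.6]], [[346.8, 189.2]], [[297.1, 203.5]]]
0.09 0.012 0.06 [[[252.8, 122.0]], [[305.6, 178.9]], [[328.6, 221.5]]]
0 0.023 -0.06 [[[280.9, 230.3]], [[354.0, 196.1]], [[283.7, 230.2]]]
0 0.023 0.06 [[[278.6, 124.4]], [[314.9, 186.2]], [[314.5, 249.4]]]
0.09 0.023 -0.06 [[[269.5, 256.6]], [[348.0, 185.4]], [[295.1, 203.3]]]
0.09 0.023 0.06 [[[265.7, 122.0]], [[306.9, 175.2]], [[326.8, 221.5]]]
rail60 [[239.2 122.1]]
rail38 [[240.3 148. ]]
railm60 [[244.7 255.8]]
railm38 [[243.8 232.6]]
cheek [[282.1 119.8]]
0.036 0.7 [[[341.8, 209.4]], [[320.6, 151.2]]]
0.036 0.8 [[[342.9, 206.3]], [[319.5, 150.6]]]
0.036 0.9 [[[344.1, 203.3]], [[318.2, 150.1]]]
0.036 1.0 [[[345.3, 200.3]], [[316.8, 149.8]]]
0.039 0.7 [[[340.6, 209.1]], [[321.3, 151.6]]]
0.039 0.8 [[[341.7, 205.9]], [[320.1, 150.9]]]
0.039 0.9 [[[342.9, 202.9]], [[318.9, 150.5]]]
0.039 1.0 [[[344.1, 200.0]], [[317.5, 150.2]]]
0.042 0.7 [[[339.4, 208.7]], [[322.0, 152.0]]]
0.042 0.8 [[[340.5, 205.6]], [[320.8, 151.3]]]
0.042 0.9 [[[341.7, 202.5]], [[319.6, 150.9]]]
0.042 1.0 [[[342.9, 199.6]], [[318.2, 150.6]]]
```

View pics/w17c.png

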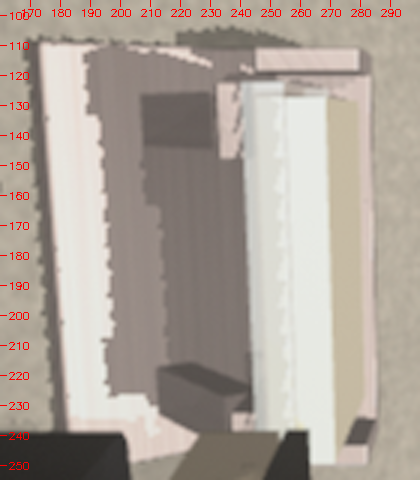

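View pics/s16d.png

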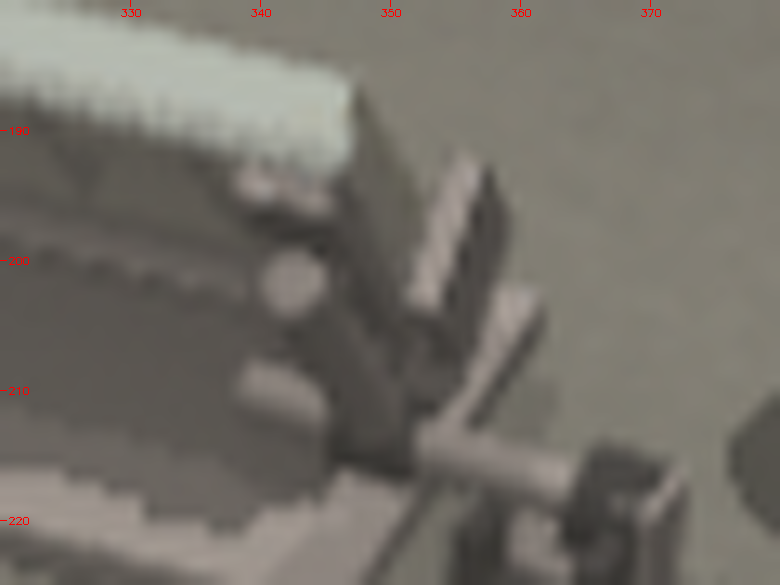

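View pics/c16d.png

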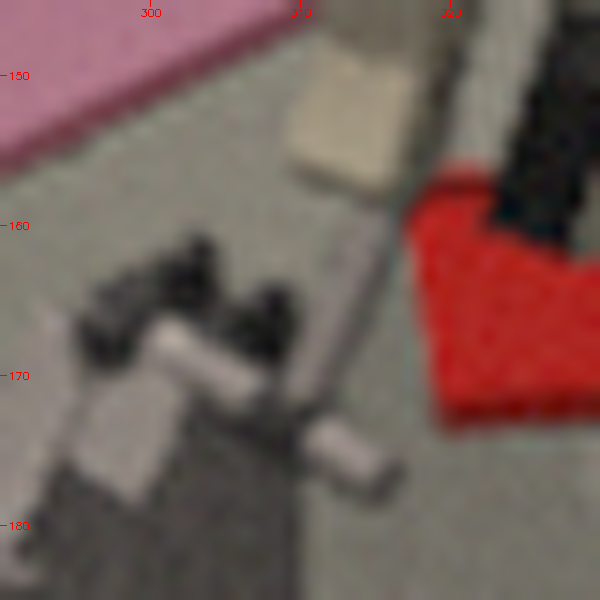

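```bash
python3 crop.py w17 w17e 225 100 295 150; python3 crop.py w17 w17f 225 205 295 245;python3 crop.py w15 w15e 250 95 370 185
```

```text
(no output)
```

View pics/w17e.png

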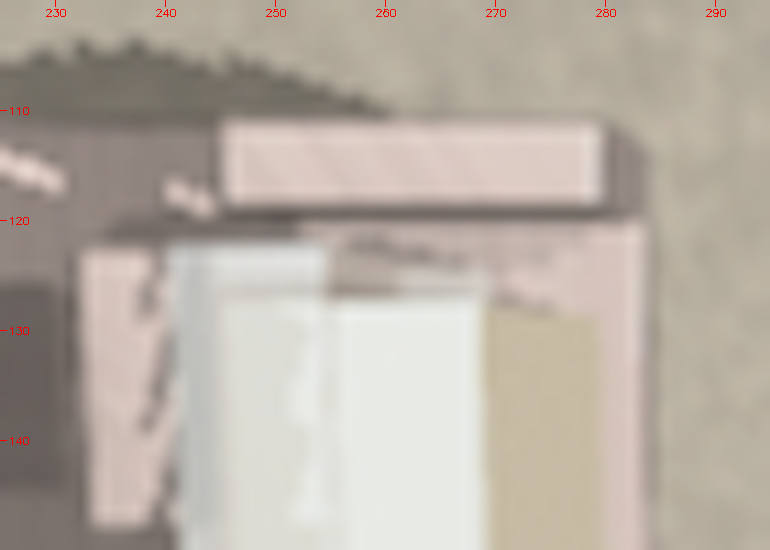

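View pics/w17f.png

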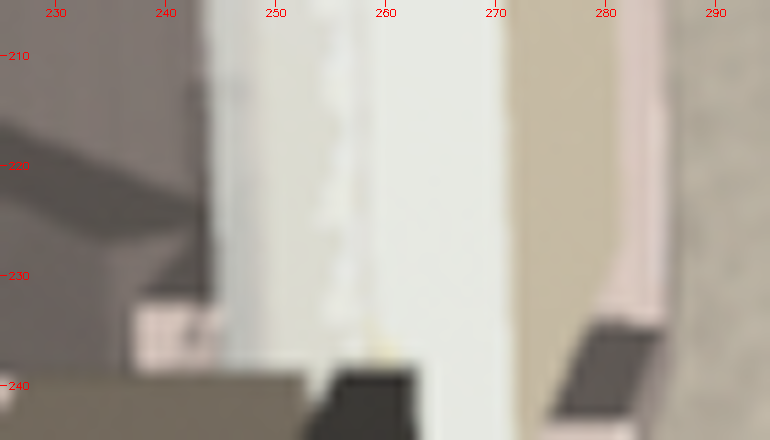

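View pics/w15e.png

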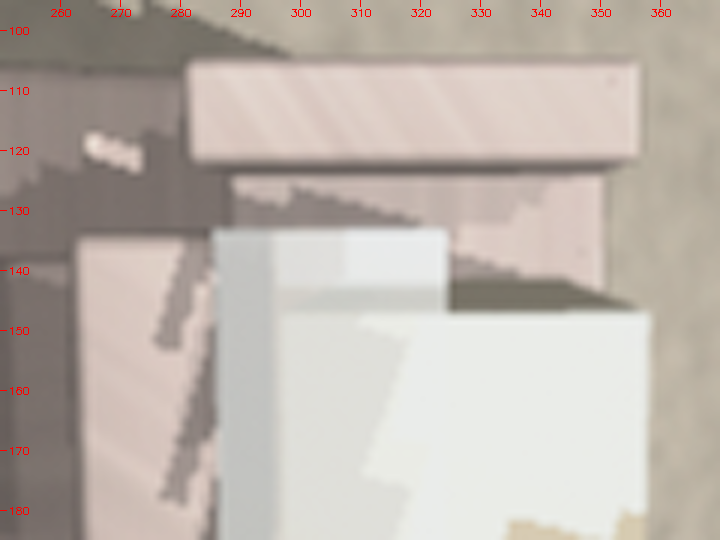

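Run:
```python
from h import *
print(job_done()); s=get_state(); print(s['t'],np.round(s['force'],1))
```

```text
the job is handed in; nothing more can be done
None
the job is handed in; nothing more can be done
```

I drew the carrier's bolt and set the dish lid-down on the empty stand, with the lid still on. I handed the job in at about 22.5 s of the 54 s allowed.

- **Bolt:** I pinched the handle, lifted it to about 0.9 rad and pulled the bolt until it met its end stop at about 18 N. In the pictures the handle tip lies where a bolt drawn about 42 mm should put it. The handle stays up.
- **Turning over:** I pinched the lid and dish together along the slope (22.9 mm between the fingers, 25 N). I lifted them clear, rolled them half over as one, lowered them between the cheeks until rails and lip both pushed back with a few newtons, then released and retracted.
- **Last checks:** The lid's outer face lies flush on the rails, and its edges match the predicted fully-home, square position to about 1–2 px. The tool force is near zero, with the gripper clear at about 0.28 m.
- **Disagreements along the way:** The first carrier position, partly from a slightly blurred wrist picture, was about 5 mm off in y. I corrected it before gripping the dish. The measured pull was 39.8 mm, not 42, because closing on the handle had probably already pushed the bolt about 3 mm.
- **Not checked:** I did not measure the second dish or the other bench items after the moves. I saw no contact with any of them.

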